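# Put the rinsed stain jars up to dry

## Robot

A 6-joint arm with a two-finger parallel gripper is mounted at the origin on a cart in front of the work surface, level with it; the furniture and walls round the work are solid. World frame = base frame: x ahead of the robot, y to its left, z up, the work surface at z = 0. Lengths are in mm, angles in rad, forces in N, time in s.
With the tool pointing down it reaches from about 275 to 1000 mm from the base axis. Payload 8.4 kg.
Tool frame: the origin (TCP) lies midway between the tips of the shut fingers; the grasp point (between the pads) lies 19 mm behind it; z points along the fingers, y is the line along which they close (so a half turn about z gives the same grasp; the last joint's range is limited). The gripper opens to 85 mm and grips with 20 to 120 N. Pads are 22 mm wide; open, the fingers measure 114 mm over their backs; the gripper's body (76 mm by 85 mm) begins 54 mm behind the grasp point. The pads swing forward as they close: fully open they stand 13 mm farther back than shut.
Start: joints at [1.218, 0.353, 1.633, -0, 1.155, -0.002], TCP at [214.779, 586.939, 231.281] pointing down, gripper open.
Joint ranges: [-2.63, 2.63], [-0.92, 2.1], [0.06, 2.66], [-1.3, 4.44], [0, 2.69], [-3.02, 3.02]. Speed limits (rad/s): [2.22, 2.22, 2.79, 3.14, 3.14, 3.14].

## Interface

Orientations are given as [roll, pitch, yaw] about the fixed x, y, z axes, in that order (R = Rz(yaw) Ry(pitch) Rx(roll)).
In Python, from rig import r, imaging gives the robot as it stands. The module is installed in compiled form; this text tells all that it offers.
- The arm moves only by the tool arm_command, never from a script. Its argument "deltas" is a list of rows, each an object of numbers: "hand": the finger opening in mm, from 0 to 85.4; "tx", "ty", "tz": the shift along the tool's x, y, z in mm; "wx", "wy", "wz": the turn, a rotation vector about the tool's x, y, z in rad. A call has 1 to 8 rows; each row shifts and turns the commanded pose from where the row before left it, along the tool's axes as they then stand; what a row does not reach is not made up. A row lasts 1/8 s, in which the tool goes at most 62.5 mm and 10.7 degrees, less where a joint would pass 70% of its speed; a pose out of reach is approached as far as the arm can. A call with a gripper value outside its range is refused whole. The fingers move at their own pace and stop on an object; "squeeze" is the grip in N (left out, the last holds). Time passes only in rows, so rows that do not move let the fingers close. It gives the time, the measured TCP pose, the force, the opening and the grip force at its end, in the units of the state.
- r.sense(): the state, without advancing time (a new reading comes with each control period).
- imaging.grab_frame(name): name is "scene" or "top" or "wrist"; returns a dict with "image" (384x512x3 uint8, red, green, blue), "mtx" (3x3 intrinsics, pixels), "world_to_cam" (4x4, takes a point from world to camera coordinates). Camera axes: x right, y up, looking along -z (the intrinsics and any distortion apply to the point x, -y, -z); pixel columns grow to the right and rows downward; lengths in mm; the calibration is good to about 2 mm. A picture is of the moment at which its call begins. There is no depth.
- r.sign_off(): hands the job in; it is judged then, once.
The state is a dict: "clock": time; "qpos": joint angles; "qvel": joint speeds; "joint_efforts": joint torques, N m; "eef_pos": TCP position; "tcp_rot": TCP orientation; "contact_force": force on the tool from outside, world axes, zero at the start; "wrist_torque": the same for the moment, N m; "opening": opening from 0.0 (shut) to 1.0 (fully open); "grasp_force": force on a finger pad.
Only numpy, scipy, OpenCV 4.12 (cv2) and the standard library are available. Lean on these libraries where they do the work, as an engineer would, in place of code of your own. Each camera call takes 0.05 s, during which the arm holds its last target. There are 200 camera calls.

## Task

Put every rinsed jar up to dry: draw the drip tray right out from under the hood of the drying box, set each jar mouth down on a peg of its own, fully home, and then push the loaded tray right back in. The tray may or may not be locked by the round knob you pull it with; if it will not come, turn the knob anticlockwise until it does. Do not knock over or shove the glue bottle, the tape measure or the parts tin.

Things in the scene. Friction and masses are not known exactly. Their poses are not given: they have to be found in the camera images.
- pull_knob (a point): Middle of the round black fluted knob (36 mm across, 22 mm high, upright axis) on the tab at the tray's front; the tab's top is 32 mm below this point, the knob's underside 12 mm below it. The point moves with the tray and does not turn with the knob. Its x axis points into the drying box, away from the robot, y to the left along the row of pegs, z up. The knob is both handle and lock.
- tray (a joint): How far the drip tray is drawn out, along minus the pull_knob point's x: 0 = fully in, 0.09 m = fully out at its stop; stays where it is left and runs with about 3 N. It may be locked by a hidden pin on the knob: it then gives at most 10 mm and stops. The knob turns freely up to 1.5 rad between stops; anticlockwise from above frees it, after at most 0.8 rad.
- dryer: The fixed drying box, open towards the robot: plywood base 298 mm wide, hood sides and clear roof 195 mm high. Origin on the table under the hood; x points away from the robot. The roof's front edge is at x = -5 mm; the hood's sides, at y = +-143 mm, start at x = -55 mm at the foot and lean back. With the tray in, the knob is at x = -95 mm.
- peg_left (a point): Left of three alike white plastic pegs in a row on the tray, 95 mm apart. Origin: centre of the small ribs at its foot on which a jar's rim rests when home, about 41 mm above the table. z runs up the peg, which leans 15 degrees from upright, away from the robot; y runs left along the row. It is 37 mm thick up to 52 mm above the origin, then tapers to a blunt tip at 76 mm.
- jar_white: White hollow plastic jar, 90 g, 110 mm long: square body 54 x 54 mm, 88 mm long, then a round neck 49 mm across and 22 mm long with a 42 mm bore, wider inside. Origin: centre of its flat bottom; z runs along the jar to the mouth. At the start it lies on a flat side on the table, mouth towards the robot and to its left, about 15 to 35 degrees off straight. May be absent.
- peg_middle (a point): Middle peg, like peg_left.
- peg_right (a point): Right peg, like peg_left.
- jar_amber: Amber (orange-brown) jar, otherwise like jar_white. May be absent.
- jar_green: Green jar, otherwise like jar_white. May be absent.
- glue_bottle: White glue bottle with an orange cap, 56 x 70 x 181 mm, standing; origin centre of its underside. Not part of the work. Beyond it stands the tall fixed tool chest (about 0.9 m high, front face at x = 0.5 m, right side at y = 0.17 m): keep the arm clear of it.
- tape_measure: Black and yellow tape measure, 75 x 95 x 36 mm, lying; origin centre of its underside. Not part of the work.
- parts_tin: Flat green steel tin, 95 x 162 x 39 mm; origin centre of its underside. Not part of the work.
Things that resemble listed ones, but are neither listed nor needed, are in the scene too. Of the things that look like the jar_amber, the larger one is meant. Several things have the shape of the jar_green; the one meant has the colours described above.

How it is judged (in metres and radians):
On the way, in this order (a step that is already met when the one before it is completed fails the run):
1. The tray is drawn right out (value of joint tray above 0.08 m), for 0.2 s.
2. Every jar is mouth down and fully home on a peg, the tray still drawn out (((distance between jar_white and peg_left between 0.1 and 0.118 m and angle between the z axis of jar_white and the z axis of peg_left, either way round below 0.2 rad and angle between jar_white's own z axis and vertical above 2.6 rad) or (distance between jar_white and peg_middle between 0.1 and 0.118 m and angle between the z axis of jar_white and the z axis of peg_middle, either way round below 0.2 rad and angle between jar_white's own z axis and vertical above 2.6 rad) or (distance between jar_white and peg_right between 0.1 and 0.118 m and angle between the z axis of jar_white and the z axis of peg_right, either way round below 0.2 rad and angle between jar_white's own z axis and vertical above 2.6 rad)) and ((distance between jar_amber and peg_left between 0.1 and 0.118 m and angle between the z axis of jar_amber and the z axis of peg_left, either way round below 0.2 rad and angle between jar_amber's own z axis and vertical above 2.6 rad) or (distance between jar_amber and peg_middle between 0.1 and 0.118 m and angle between the z axis of jar_amber and the z axis of peg_middle, either way round below 0.2 rad and angle between jar_amber's own z axis and vertical above 2.6 rad) or (distance between jar_amber and peg_right between 0.1 and 0.118 m and angle between the z axis of jar_amber and the z axis of peg_right, either way round below 0.2 rad and angle between jar_amber's own z axis and vertical above 2.6 rad)) and ((distance between jar_green and peg_left between 0.1 and 0.118 m and angle between the z axis of jar_green and the z axis of peg_left, either way round below 0.2 rad and angle between jar_green's own z axis and vertical above 2.6 rad) or (distance between jar_green and peg_middle between 0.1 and 0.118 m and angle between the z axis of jar_green and the z axis of peg_middle, either way round below 0.2 rad and angle between jar_green's own z axis and vertical above 2.6 rad) or (distance between jar_green and peg_right between 0.1 and 0.118 m and angle between the z axis of jar_green and the z axis of peg_right, either way round below 0.2 rad and angle between jar_green's own z axis and vertical above 2.6 rad)) and value of joint tray above 0.07 m), for 0.2 s.
At the end, for the whole second after the job is handed in: Every jar present is mouth down on a peg of its own, at rest, in line with the peg within 11 degrees and down on the ribs of its foot (the jar's bottom less than 118 mm from the origin of the peg; 110 mm when home), and the tray is in to within 8 mm (((distance between jar_white and peg_left between 0.1 and 0.118 m and angle between the z axis of jar_white and the z axis of peg_left, either way round below 0.2 rad and angle between jar_white's own z axis and vertical above 2.6 rad) or (distance between jar_white and peg_middle between 0.1 and 0.118 m and angle between the z axis of jar_white and the z axis of peg_middle, either way round below 0.2 rad and angle between jar_white's own z axis and vertical above 2.6 rad) or (distance between jar_white and peg_right between 0.1 and 0.118 m and angle between the z axis of jar_white and the z axis of peg_right, either way round below 0.2 rad and angle between jar_white's own z axis and vertical above 2.6 rad)) and ((distance between jar_amber and peg_left between 0.1 and 0.118 m and angle between the z axis of jar_amber and the z axis of peg_left, either way round below 0.2 rad and angle between jar_amber's own z axis and vertical above 2.6 rad) or (distance between jar_amber and peg_middle between 0.1 and 0.118 m and angle between the z axis of jar_amber and the z axis of peg_middle, either way round below 0.2 rad and angle between jar_amber's own z axis and vertical above 2.6 rad) or (distance between jar_amber and peg_right between 0.1 and 0.118 m and angle between the z axis of jar_amber and the z axis of peg_right, either way round below 0.2 rad and angle between jar_amber's own z axis and vertical above 2.6 rad)) and ((distance between jar_green and peg_left between 0.1 and 0.118 m and angle between the z axis of jar_green and the z axis of peg_left, either way round below 0.2 rad and angle between jar_green's own z axis and vertical above 2.6 rad) or (distance between jar_green and peg_middle between 0.1 and 0.118 m and angle between the z axis of jar_green and the z axis of peg_middle, either way round below 0.2 rad and angle between jar_green's own z axis and vertical above 2.6 rad) or (distance between jar_green and peg_right between 0.1 and 0.118 m and angle between the z axis of jar_green and the z axis of peg_right, either way round below 0.2 rad and angle between jar_green's own z axis and vertical above 2.6 rad)) and value of joint tray below 0.008 m and linear speed of each of jar_white, jar_amber, jar_green below 0.03 m/s); the robot touches nothing.
It fails at once if The glue bottle is knocked over (angle between glue_bottle's own z axis and vertical above 0.5 rad).
It fails at once if The glue bottle is shoved more than 30 mm (distance of glue_bottle from where it was at the start of the episode above 0.03 m).
It fails at once if The tape measure is shoved more than 30 mm (distance of tape_measure from where it was at the start of the episode above 0.03 m).
It fails at once if The parts tin is shoved more than 30 mm (distance of parts_tin from where it was at the start of the episode above 0.03 m).
Of jar_white, jar_amber, jar_green only 2 to 3 are there at a start; the rules pass over those that are not, and their reading is None.
At some moment in a run one of jar_white, jar_amber, jar_green may be knocked a few centimetres aside while the robot is not near it.
It also fails if it takes over 208 s, if anything falls off the work surface, if the arm or the gripper's body presses on something with over 40 N, if the wrist force passes 120 N, or if a joint passes its speed limit or range.

## Working session

There is one attempt and no reset: what is moved stays moved. The work goes in short steps, Python scripts to look and compute and a tool call to move; the robot and the scene stay as the last step left them, time stands still between calls to the robot, and variables do not carry over. Pictures are saved under pics/ and viewed, at most 14 in all, crops included, and the job is handed in when it is done.

Besides the shell and the picture viewer there is one more tool, called after ">>>" as name(argument=value, ...), one argument or row to a line, values as JSON. arm_command: Moves the arm, as the interface text tells. Its arguments: {"type":"object","properties":{"deltas":{"type":"array"},"squeeze":{"type":"number"}},"required":["deltas"]}

```bash
mkdir -p pics
cat > h.py <<'E'
import numpy as np, cv2
from rig import r, imaging
from scipy.spatial.transform import Rotation as R
def grab(n,save=None):
    f=imaging.grab_frame(n)
    if save: cv2.imwrite('pics/'+save,f['image'][:,:,::-1])
    return f
def ray(f,u,v):
    M=np.array(f['world_to_cam']);K=np.array(f['mtx'])
    d=np.array([(u-K[0,2])/K[0,0],(v-K[1,2])/K[1,1],1.0]);d=np.array([d[0],-d[1],-d[2]])
    Rm=M[:3,:3];c=-Rm.T@M[:3,3];return c,Rm.T@d
def onz(f,u,v,z):
    c,d=ray(f,u,v);return c+d*(z-c[2])/d[2]
def proj(f,p):
    M=np.array(f['world_to_cam']);K=np.array(f['mtx']);q=M[:3,:3]@np.array(p,float)+M[:3,3]
    return np.array([K[0,0]*q[0]/-q[2]+K[0,2],K[1,1]*-q[1]/-q[2]+K[1,2]])
def two(f1,p1,f2,p2):
    c1,d1=ray(f1,*p1);c2,d2=ray(f2,*p2);A=np.stack([d1,-d2],1);s=np.linalg.lstsq(A,c2-c1,rcond=None)[0]
    a=c1+s[0]*d1;b=c2+s[1]*d2;return (a+b)/2,np.linalg.norm(a-b)
E
python3 - <<'E'
from h import *
import pickle
fs={n:grab(n,n+'0.png') for n in('scene','top','wrist')}
pickle.dump(fs,open('f0.pkl','wb'))
s=r.sense();print(s)
for n in fs: print(n,fs[n].keys(),ray(fs[n],256,192))
E
```

```text
{'clock': 0.15, 'qpos': array([ 1.21762038e+00,  3.53501668e-01,  1.63396241e+00,  3.01248715e-06,
        1.15520144e+00, -2.40546297e-03]), 'qvel': array([ 0.00157681,  0.0012127 , -0.0031765 , -0.00059548, -0.00207484,
        0.00017769]), 'joint_efforts': array([-9.24908854e-04, -6.05633497e+01, -3.42337811e+01, -1.72311561e-04,
        6.00194777e-03,  5.28961698e-05]), 'eef_pos': array([214.63949861, 586.59932897, 230.72664678]), 'tcp_rot': array([-3.14051980e+00, -5.33546246e-06,  2.79082094e+00]), 'contact_force': array([-0.67149454, -0.57414994,  0.28485974]), 'wrist_torque': array([-0.00532077, -0.04667619, -0.02668606]), 'grasp_force': 0.0, 'opening': 1.0008512495635717}
scene dict_keys(['image', 'mtx', 'world_to_cam']) (array([-376.05108866, -668.45521551,  954.97754011]), array([ 0.64424986,  0.48932228, -0.58781701]))
top dict_keys(['image', 'mtx', 'world_to_cam']) (array([ 281.74614898,   73.58141172, 1453.38701247]), array([ 0.18542469, -0.02792614, -0.98247354]))
wrist dict_keys(['image', 'mtx', 'world_to_cam']) (array([137.38200294, 615.01825541, 373.79194604]), array([ 0.29886734, -0.11078929, -0.94784317]))
```

View pics/scene0.png

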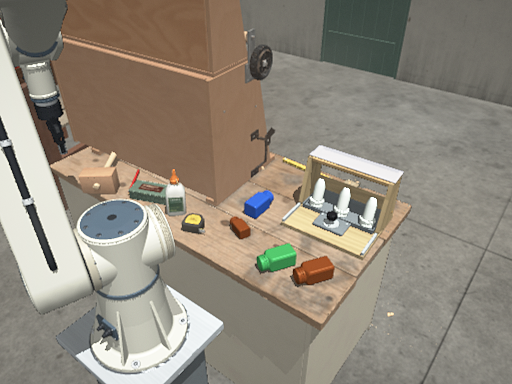

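View pics/top0.png

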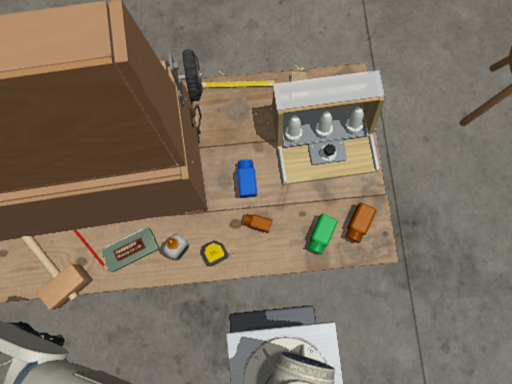

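The top view shows the green jar at (322,233), the large amber jar at (361,222), a small amber decoy at (257,222), a blue jar-shaped decoy at (246,178), the knob at (329,151), and pegs at about (293,128), (325,122) and (355,119). No white jar is visible. I'll confirm these in one enlarged crop.

Run:
```python
from h import *
import pickle
fs=pickle.load(open('f0.pkl','rb'))
a=cv2.resize(fs['top']['image'][60:270,230:400],None,fx=2.8,fy=2.8,interpolation=2)
b=cv2.resize(fs['scene']['image'][140:300,225:415],None,fx=1.7,fy=1.7,interpolation=2)
c=np.zeros((600,800,3),np.uint8);c[:a.shape[0],:a.shape[1]]=a;c[:b.shape[0],477:477+b.shape[1]]=b[:,:323]
cv2.imwrite('pics/crop1.png',c[:,:,::-1])
for n in('top','scene'):
    im=fs[n]['image'];h=cv2.cvtColor(im,cv2.COLOR_RGB2HSV)
    for nm,lo,hi in(('green',(50,120,60),(75,255,255)),('amber',(4,170,60),(14,255,255)),('blue',(105,120,60),(130,255,255))):
        m=cv2.inRange(h,np.array(lo),np.array(hi));cs,_=cv2.findContours(m,0,2)
        for k in cs:
            if cv2.contourArea(k)>60:print(n,nm,cv2.contourArea(k),cv2.minAreaRect(k))
t=fs['top']
print('knob',onz(t,329,151,74),'table corner', 'amber',onz(t,361,222,27),'green',onz(t,322,233,27))
print('pegtips',[onz(t,u,v,112) for u,v in((293,121),(325,113),(356,109))])
```

```text
top green 619.0 ((321.8534851074219, 234.00860595703125), (18.382904052734375, 38.210174560546875), 23.198589324951172)
top amber 291.5 ((256.98626708984375, 222.0458984375), (26.627573013305664, 12.930655479431152), 16.699243545532227)
top amber 599.0 ((360.1683044433594, 222.8853759765625), (17.94965934753418, 38.064453125), 24.775142669677734)
top blue 563.5 ((246.2505645751953, 177.88088989257812), (36.596309661865234, 17.492279052734375), 84.5596694946289)
scene green 713.0 ((276.0826110839844, 258.2752685546875), (22.413137435913086, 39.27088165283203), 73.3007583618164)
scene amber 754.0 ((313.3675842285156, 271.1946105957031), (23.085742950439453, 40.58385467529297), 72.89727020263672)
scene amber 250.0 ((239.6600341796875, 226.88003540039062), (23.400001525878906, 13.600000381469727), 53.13010025024414)
scene blue 475.0 ((258.1311340332031, 203.057373046875), (18.949460983276367, 32.905479431152344), 50.19443130493164)
knob [ 644.62790361 -194.21791057   74.        ] table corner amber [ 429.868561   -269.87071462   27.        ] green [ 408.60222801 -149.8091485    27.        ]
pegtips [array([735.33875473, -93.55537995, 112.        ]), array([ 750.81322425, -190.19754864,  112.        ]), array([ 754.31770516, -282.85779956,  112.        ])]
```

View pics/crop1.png

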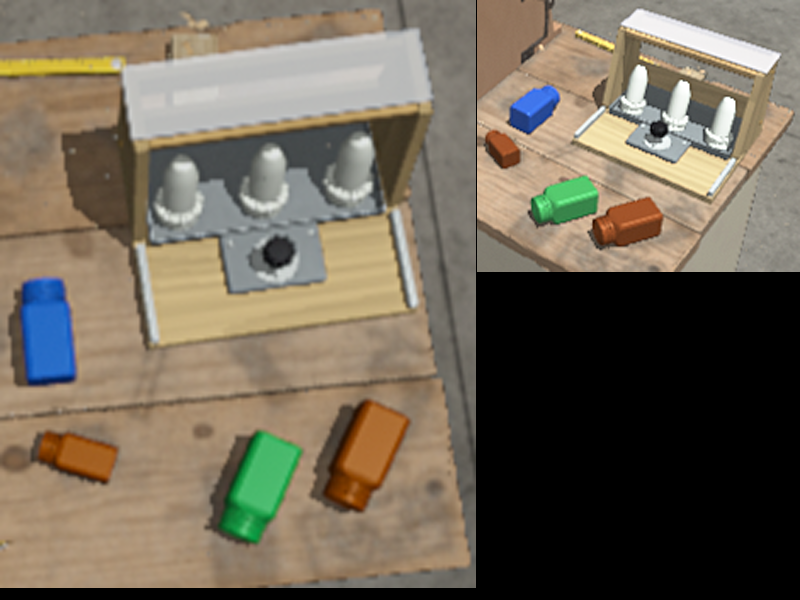

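The crop confirms it: green jar (322,233) and the larger amber jar (360,223), both with mouths towards the robot and left. The blue jar (246,178) has the right shape but wrong colour, the small amber one (257,222) is too small, and the white jar is absent. Next I triangulate the knob, jars, pegs and obstacles.

```bash
cat >> h.py <<'E'
def plan(p,Rt=None):
    s=r.sense();R0=R.from_euler('xyz',s['tcp_rot']);d=R0.inv().apply(np.array(p)-s['eef_pos'])
    print('t',np.round(d,1),'n',round(np.linalg.norm(d)/62.5,1))
    if Rt is not None:
        w=(R0.inv()*Rt).as_rotvec();print('w',np.round(w,3),'n',round(np.linalg.norm(w)/.186,1))
def tool(z,y):
    z=np.array(z,float);z/=np.linalg.norm(z);y=np.array(y,float);y-=z*(y@z);y/=np.linalg.norm(y)
    return R.from_matrix(np.stack([np.cross(y,z),y,z],1))
def jar(f,lo,hi,zc=27,near=None,dbg=0):
    h=cv2.cvtColor(f['image'],cv2.COLOR_RGB2HSV);m=cv2.inRange(h,np.array(lo),np.array(hi));cs,_=cv2.findContours(m,0,1)
    return max(cs,key=cv2.contourArea)[:,0,:]
G=((50,120,40),(75,255,255));A=((4,150,40),(14,255,255))
E
python3 - <<'E'
from h import *
import pickle
fs=pickle.load(open('f0.pkl','rb'));t,s=fs['top'],fs['scene']
def dark(f,x0,x1,y0,y1):
    m=(f['image'][y0:y1,x0:x1].max(2)<60);v,u=np.nonzero(m);print(m.sum());return u.mean()+x0,v.mean()+y0
a=dark(t,320,340,140,160);b=dark(s,322,342,205,228);print(a,b,two(t,a,s,b))
print('foot',[onz(t,u,v,41) for u,v in((293.6,134.3),(324.6,131.4),(355,127.1))])
print('glue',onz(t,174,247,150),'tape',onz(t,214,253,36),'tin',onz(t,131,250,39))
for c in(G,A):
    k=jar(t,*c);w=np.array([onz(t,u,v,40)[:2] for u,v in k]);print(cv2.minAreaRect(w.astype(np.float32)))
plan([350,100,260])
E
```

```text
87
79
(np.float64(328.71264367816093), np.float64(149.7471264367816)) (np.float64(331.37974683544303), np.float64(215.65822784810126)) (array([ 653.70956339, -197.76617654,   55.73234489]), np.float64(0.8915253982356087))
foot [array([716.55272155, -99.31514608,  41.        ]), array([ 716.58232655, -195.27854518,   41.        ]), array([ 721.26570756, -290.3162152 ,   41.        ])]
glue [398.98755444 271.51370598 150.        ] tape [380.45326541 173.53535226  36.        ] tin [412.481849  413.9150182  39.       ]
((405.1509094238281, -146.85023498535156), (54.2988166809082, 113.87728881835938), 59.98286819458008)
((427.038330078125, -262.4573059082031), (56.98090744018555, 116.49057006835938), 58.119686126708984)
t [-294.3 -410.5  -28.8] n 8.1
```

>>> arm_command(
  deltas=[
    {"tx":-36,"ty":-50,"tz":-5},
    {"tx":-36,"ty":-50,"tz":-5},
    {"tx":-36,"ty":-50,"tz":-5},
    {"tx":-36,"ty":-50,"tz":-5},
    {"tx":-36,"ty":-50,"tz":-5},
    {"tx":-36,"ty":-50,"tz":-5},
    {"tx":-36,"ty":-50,"tz":-5},
    {"tx":-36,"ty":-50,"tz":-5},
  ],
)

```text
schema error: expected keys hand, tx, ty, tz, wx, wy, wz
```

Run:
```python
from h import *
s=r.sense();print(s['eef_pos'],s['tcp_rot'],s['qpos'],s['clock'],s['contact_force'])
# closing line along dryer x ; camera (tool +x) to left(+y)
psi=.05
Rt=tool([0,0,-1],[np.cos(psi),np.sin(psi),0]);print(Rt.as_matrix())
plan([640,-197,230],Rt)
```

```text
[214.63949861 586.59932897 230.72664678] [-3.14051980e+00 -5.33546246e-06  2.79082094e+00] [ 1.21762038e+00  3.53501668e-01  1.63396241e+00  3.01248715e-06
  1.15520144e+00 -2.40546297e-03] 0.15 [-0.67149454 -0.57414994  0.28485974]
[[-0.04997917  0.99875026  0.        ]
 [ 0.99875026  0.04997917  0.        ]
 [ 0.          0.         -1.        ]]
t [-668.7 -589.7    1.4] n 14.3
w [-1.00e-03  1.00e-03  1.17e+00] n 6.3
```

>>> arm_command(
  deltas=[
    {"hand":85,"tx":-36,"ty":-50,"tz":-5,"wx":0,"wy":0,"wz":0},
    {"hand":85,"tx":-36,"ty":-50,"tz":-5,"wx":0,"wy":0,"wz":0},
    {"hand":85,"tx":-36,"ty":-50,"tz":-5,"wx":0,"wy":0,"wz":0},
    {"hand":85,"tx":-36,"ty":-50,"tz":-5,"wx":0,"wy":0,"wz":0},
    {"hand":85,"tx":-36,"ty":-50,"tz":-5,"wx":0,"wy":0,"wz":0},
    {"hand":85,"tx":-36,"ty":-50,"tz":-5,"wx":0,"wy":0,"wz":0},
    {"hand":85,"tx":-36,"ty":-50,"tz":-5,"wx":0,"wy":0,"wz":0},
    {"hand":85,"tx":-36,"ty":-50,"tz":-5,"wx":0,"wy":0,"wz":0},
  ],
)

```text
clock: 1.15
eef_pos: [347.9, 110.5, 271.6]
tcp_rot: [3.141, 0.001, 2.791]
contact_force: [1.3, 0.3, -0.5]
opening: 0.996
grasp_force: 0.0
```

Run:
```python
from h import *
s=r.sense();print(s['eef_pos'],s['tcp_rot'],s['qpos'],s['clock'],s['contact_force'])
psi=.05
Rt=tool([0,0,-1],[np.cos(psi),np.sin(psi),0])
plan([610,-197,260],Rt)
```

```text
[347.87385438 110.51701549 271.63956781] [3.14102849e+00 7.88820181e-04 2.79131624e+00] [ 3.03529125e-01 -1.22558069e-01  2.08672595e+00 -3.46048976e-05
  1.17645550e+00 -9.16977730e-01] 1.15 [ 1.27008943  0.30384531 -0.53265781]
t [-351.7 -198.9   11.8] n 6.5
w [1.000e-03 0.000e+00 1.171e+00] n 6.3
```

>>> arm_command(
  deltas=[
    {"hand":85,"tx":-44,"ty":-25,"tz":1,"wx":0,"wy":0,"wz":0},
    {"hand":85,"tx":-44,"ty":-25,"tz":1,"wx":0,"wy":0,"wz":0},
    {"hand":85,"tx":-44,"ty":-25,"tz":1,"wx":0,"wy":0,"wz":0},
    {"hand":85,"tx":-44,"ty":-25,"tz":1,"wx":0,"wy":0,"wz":0},
    {"hand":85,"tx":-44,"ty":-25,"tz":1,"wx":0,"wy":0,"wz":0},
    {"hand":85,"tx":-44,"ty":-25,"tz":1,"wx":0,"wy":0,"wz":0},
    {"hand":85,"tx":-44,"ty":-25,"tz":1,"wx":0,"wy":0,"wz":0},
    {"hand":85,"tx":-44,"ty":-25,"tz":1,"wx":0,"wy":0,"wz":0},
  ],
)

```text
clock: 2.15
eef_pos: [610.4, -197.9, 262.9]
tcp_rot: [3.142, -0.0, 2.791]
contact_force: [1.0, -0.3, 0.8]
opening: 0.993
grasp_force: 0.0
```

>>> arm_command(
  deltas=[
    {"hand":85,"tx":0,"ty":0,"tz":0,"wx":0,"wy":0,"wz":0.167},
    {"hand":85,"tx":0,"ty":0,"tz":0,"wx":0,"wy":0,"wz":0.167},
    {"hand":85,"tx":0,"ty":0,"tz":0,"wx":0,"wy":0,"wz":0.167},
    {"hand":85,"tx":0,"ty":0,"tz":0,"wx":0,"wy":0,"wz":0.167},
    {"hand":85,"tx":0,"ty":0,"tz":0,"wx":0,"wy":0,"wz":0.167},
    {"hand":85,"tx":0,"ty":0,"tz":0,"wx":0,"wy":0,"wz":0.167},
    {"hand":85,"tx":0,"ty":0,"tz":0,"wx":0,"wy":0,"wz":0.167},
    {"hand":85,"tx":0,"ty":0,"tz":0,"wx":0,"wy":0,"wz":0},
  ],
)

```text
clock: 3.15
eef_pos: [609.4, -196.4, 263.0]
tcp_rot: [-3.141, -0.0, 1.623]
contact_force: [0.2, -0.1, -0.1]
opening: 0.999
grasp_force: 0.0
```

Run:
```python
from h import *
import pickle
s=r.sense();print(s['eef_pos'],s['tcp_rot'],s['qpos'],s['clock'],s['contact_force'])
w=grab('wrist','wrist1.png');t=grab('top');sc=grab('scene');pickle.dump((w,t,sc),open('f1.pkl','wb'))
print(proj(w,[653,-197,56]))
```

```text
[ 609.44652313 -196.41262367  262.9888031 ] [-3.14108720e+00 -2.08031772e-04  1.62287409e+00] [-3.14119776e-01  3.50291654e-01  1.56480545e+00  1.40762679e-05
  1.22704198e+00 -3.66202343e-01] 3.15 [ 0.24018815 -0.06604971 -0.10484137]
[290.65565097 167.79086874]
```

View pics/wrist1.png

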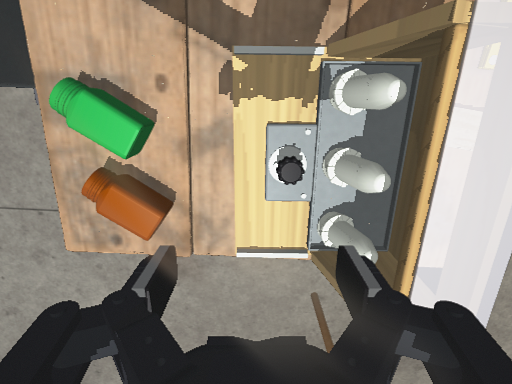

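The wrist view shows the knob at (290,169) on the grey tab, pegs with feet near (351,92), (344,171), (337,229), and both jars at left. The base's front edge is vertical in the image, so the dryer's yaw is about 0.052, the same as the tool.

Run:
```python
from h import *
import pickle
w,t,sc=pickle.load(open('f1.pkl','rb'))
def dark(f,x0,x1,y0,y1,th=60):
    m=(f['image'][y0:y1,x0:x1].max(2)<th).astype(np.uint8);c=max(cv2.findContours(m,0,1)[0],key=cv2.contourArea);(u,v),rad=cv2.minEnclosingCircle(c);x,y,ww,hh=cv2.boundingRect(c);print((u+x0,v+y0),rad,(x+x0,y+y0,ww,hh));return u+x0,v+y0
a=dark(w,272,310,150,190);b=dark(t,320,340,140,160);c=dark(sc,322,342,205,228)
print(two(w,a,t,b),two(w,a,sc,c),[onz(w,*a,z) for z in(56,66)])
# base front edge: sharp u transitions
print('edge',[onz(w,u,v,20) for u,v in((236,50),(236,255))])
print('feet',[onz(w,u,v,41) for u,v in((351,92),(344,171),(337,229))])
for c in(G,A):
    k=jar(w,*c);W=np.array([onz(w,u,v,40)[:2] for u,v in k]);print(cv2.minAreaRect(W.astype(np.float32)))
Rt=tool([0,0,-1],[np.cos(.05),np.sin(.05),0]);plan([653,-197,100],Rt)
```

```text
(290.0, 170.0) 14.560319900512695 (276, 156, 28, 29)
(329.1666669845581, 149.8333330154419) 5.6026787757873535 (324, 145, 9, 11)
(331.5, 215.5) 5.147915363311768 (327, 211, 10, 10)
(array([ 651.31269024, -197.81083234,   62.84912777]), np.float64(0.9602007221842949)) (array([ 652.08298472, -199.34019561,   58.38603688]), np.float64(0.057320438990508864)) [array([ 652.4249452 , -199.94645757,   56.        ]), array([ 651.06612192, -197.50560943,   66.        ])]
edge [array([576.30179565, -59.33760501,  20.        ]), array([ 584.93919112, -350.28520431,   20.        ])]
feet [array([ 720.35441955, -101.46368155,   41.        ]), array([ 726.94141973, -201.15253081,   41.        ]), array([ 729.93284143, -287.02782873,   41.        ])]
((406.92327880859375, -147.8148193359375), (64.69143676757812, 123.8673324584961), 60.265499114990234)
((428.12939453125, -260.4656066894531), (74.68022155761719, 113.48416900634766), 58.05961608886719)
t [ -2.9  43.4 163.1] n 2.7
w [-0.    -0.     0.004] n 0.0
```

>>> arm_command(
  deltas=[
    {"hand":85,"tx":-4,"ty":42,"tz":0,"wx":0,"wy":0,"wz":0},
    {"hand":85,"tx":0,"ty":0,"tz":50,"wx":0,"wy":0,"wz":0},
    {"hand":85,"tx":0,"ty":0,"tz":50,"wx":0,"wy":0,"wz":0},
    {"hand":85,"tx":0,"ty":0,"tz":50,"wx":0,"wy":0,"wz":0},
    {"hand":70,"tx":0,"ty":0,"tz":45,"wx":0,"wy":0,"wz":0},
    {"hand":70,"tx":0,"ty":0,"tz":30,"wx":0,"wy":0,"wz":0},
    {"hand":50,"tx":0,"ty":0,"tz":0,"wx":0,"wy":0,"wz":0},
    {"hand":25,"tx":0,"ty":0,"tz":0,"wx":0,"wy":0,"wz":0},
  ],
  squeeze=40,
)

```text
clock: 4.3
eef_pos: [652.4, -198.5, 39.5]
tcp_rot: [3.141, 0.0, 1.623]
contact_force: [-8.2, 0.6, 7.9]
opening: 0.409
grasp_force: 42.0
```

>>> arm_command(
  deltas=[
    {"hand":20,"tx":0,"ty":0,"tz":0,"wx":0,"wy":0,"wz":0},
    {"hand":20,"tx":0,"ty":0,"tz":0,"wx":0,"wy":0,"wz":0},
    {"hand":20,"tx":0,"ty":0,"tz":0,"wx":0,"wy":0,"wz":0},
    {"hand":20,"tx":0,"ty":0,"tz":0,"wx":0,"wy":0,"wz":0},
  ],
)

```text
clock: 4.8
eef_pos: [652.3, -198.5, 39.6]
tcp_rot: [3.14, 0.001, 1.622]
contact_force: [-3.3, 0.9, 6.9]
opening: 0.409
grasp_force: 41.6
```

>>> arm_command(
  deltas=[
    {"hand":20,"tx":0,"ty":-4,"tz":0,"wx":0,"wy":0,"wz":0},
    {"hand":20,"tx":0,"ty":-4,"tz":0,"wx":0,"wy":0,"wz":0},
    {"hand":20,"tx":0,"ty":-4,"tz":0,"wx":0,"wy":0,"wz":0},
    {"hand":20,"tx":0,"ty":0,"tz":0,"wx":0,"wy":0,"wz":0},
  ],
)

```text
clock: 5.3
eef_pos: [648.1, -199.0, 40.0]
tcp_rot: [3.125, 0.003, 1.621]
contact_force: [26.7, 4.7, -13.9]
opening: 0.407
grasp_force: 42.4
```

Locked: it gave about 4 mm at 27 N. I relieve the pull and turn the knob anticlockwise.

>>> arm_command(
  deltas=[
    {"hand":20,"tx":0,"ty":9,"tz":0,"wx":0,"wy":0,"wz":0},
    {"hand":20,"tx":0,"ty":0,"tz":0,"wx":0,"wy":0,"wz":-0.14},
    {"hand":20,"tx":0,"ty":0,"tz":0,"wx":0,"wy":0,"wz":-0.14},
    {"hand":20,"tx":0,"ty":0,"tz":0,"wx":0,"wy":0,"wz":-0.14},
    {"hand":20,"tx":0,"ty":0,"tz":0,"wx":0,"wy":0,"wz":-0.14},
    {"hand":20,"tx":0,"ty":0,"tz":0,"wx":0,"wy":0,"wz":-0.14},
    {"hand":20,"tx":0,"ty":0,"tz":0,"wx":0,"wy":0,"wz":-0.14},
    {"hand":20,"tx":0,"ty":0,"tz":0,"wx":0,"wy":0,"wz":0},
  ],
  squeeze=50,
)

```text
clock: 6.3
eef_pos: [650.3, -199.2, 39.9]
tcp_rot: [3.141, 0.004, 2.464]
contact_force: [1.2, -0.9, 8.4]
opening: 0.406
grasp_force: 52.5
```

Run:
```python
from h import *
s=r.sense();print(s['eef_pos'],s['tcp_rot'],s['qpos'],s['contact_force'],s['wrist_torque'])
plan(s['eef_pos']-np.array([np.cos(.045),np.sin(.045),0])*90)
```

```text
[ 650.27473592 -199.22000969   39.86323128] [3.14065887 0.00362343 2.4641027 ] [-2.99252548e-01  6.44163060e-01  1.63404677e+00 -6.20733752e-04
  8.59670777e-01 -1.19215634e+00] [ 1.19445995 -0.8822949   8.41798959] [-0.44080599  0.03689473 -0.02315716]
t [ 67.5 -59.5  -0.3] n 1.4
```

Turned 0.84 rad with little moment. Now pull.

>>> arm_command(
  deltas=[
    {"hand":20,"tx":7.5,"ty":-6.6,"tz":0,"wx":0,"wy":0,"wz":0},
    {"hand":20,"tx":7.5,"ty":-6.6,"tz":0,"wx":0,"wy":0,"wz":0},
    {"hand":20,"tx":7.5,"ty":-6.6,"tz":0,"wx":0,"wy":0,"wz":0},
    {"hand":20,"tx":0,"ty":0,"tz":0,"wx":0,"wy":0,"wz":0},
  ],
)

```text
clock: 6.8
eef_pos: [618.9, -200.6, 39.8]
tcp_rot: [-3.142, 0.002, 2.462]
contact_force: [-1.7, -2.4, 11.7]
opening: 0.407
grasp_force: 53.2
```

>>> arm_command(
  deltas=[
    {"hand":20,"tx":7.5,"ty":-6.6,"tz":0,"wx":0,"wy":0,"wz":0},
    {"hand":20,"tx":7.5,"ty":-6.6,"tz":0,"wx":0,"wy":0,"wz":0},
    {"hand":20,"tx":7.5,"ty":-6.6,"tz":0,"wx":0,"wy":0,"wz":0},
    {"hand":20,"tx":7.5,"ty":-6.6,"tz":0,"wx":0,"wy":0,"wz":0},
    {"hand":20,"tx":7.5,"ty":-6.6,"tz":0,"wx":0,"wy":0,"wz":0},
    {"hand":20,"tx":5,"ty":-4.4,"tz":0,"wx":0,"wy":0,"wz":0},
    {"hand":20,"tx":4,"ty":-3.6,"tz":0,"wx":0,"wy":0,"wz":0},
    {"hand":20,"tx":0,"ty":0,"tz":0,"wx":0,"wy":0,"wz":0},
  ],
)

```text
clock: 7.8
eef_pos: [561.0, -203.0, 39.9]
tcp_rot: [3.138, 0.008, 2.461]
contact_force: [11.1, 1.8, 0.7]
opening: 0.405
grasp_force: 52.2
```

The tray is out to its stop (91 mm, 11 N). I release, lift and look.

>>> arm_command(
  deltas=[
    {"hand":70,"tx":0,"ty":0,"tz":0,"wx":0,"wy":0,"wz":0},
    {"hand":70,"tx":0,"ty":0,"tz":0,"wx":0,"wy":0,"wz":0},
    {"hand":85,"tx":0,"ty":0,"tz":-40,"wx":0,"wy":0,"wz":0},
    {"hand":85,"tx":0,"ty":0,"tz":-60,"wx":0,"wy":0,"wz":0},
    {"hand":85,"tx":0,"ty":0,"tz":-60,"wx":0,"wy":0,"wz":0},
    {"hand":85,"tx":0,"ty":0,"tz":-60,"wx":0,"wy":0,"wz":-0.14},
    {"hand":85,"tx":0,"ty":0,"tz":0,"wx":0,"wy":0,"wz":-0.13},
    {"hand":85,"tx":0,"ty":0,"tz":0,"wx":0,"wy":0,"wz":0},
  ],
)

```text
clock: 8.8
eef_pos: [556.4, -202.4, 258.5]
tcp_rot: [-3.141, -0.0, 2.731]
contact_force: [0.1, 0.3, -0.8]
opening: 0.996
grasp_force: 0.0
```

Run:
```python
from h import *
import pickle
s=r.sense();print(s['eef_pos'],s['tcp_rot'],s['qpos'],s['clock'],s['contact_force'])
w=grab('wrist','wrist2.png');t=grab('top','top2.png');sc=grab('scene','scene2.png');pickle.dump((w,t,sc),open('f2.pkl','wb'))
```

```text
[ 556.35670652 -202.36225494  258.46012408] [-3.14147145e+00 -3.49134920e-05  2.73075569e+00] [-3.51316410e-01  2.77331239e-01  1.67703477e+00 -1.28225868e-04
  1.18726871e+00 -1.51122779e+00] 8.8 [ 0.05751478  0.28063334 -0.81927831]
```

View pics/wrist2.png

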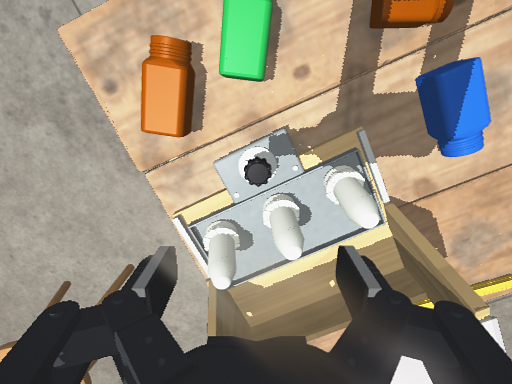

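Wrist view with the tray out: peg feet near (347,185), (281,209), (222,236), tips near (371,220), (290,250), (222,282), knob (257,172), amber jar (167,88), green jar at the top edge (247,40). I enlarge the pegs for accuracy.

Run:
```python
from h import *
import pickle
w,t,sc=pickle.load(open('f2.pkl','rb'))
im=cv2.resize(w['image'][150:300,190:400],None,fx=3.8,fy=3.8,interpolation=2)
cv2.imwrite('pics/crop2.png',im[:,:,::-1])
print([onz(w,u,v,41).round(1) for u,v in((347,185),(281,209),(222,236))])
```

```text
[array([ 631.8, -101.5,   41. ]), array([ 628.6, -196.1,   41. ]), array([ 633.6, -289.3,   41. ])]
```

View pics/crop2.png

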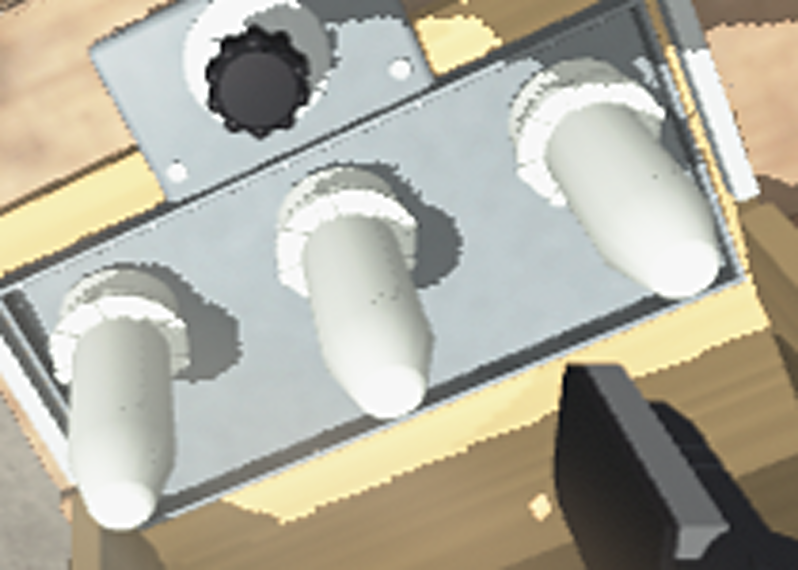

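Run:
```python
from h import *
import pickle
w,t,sc=pickle.load(open('f2.pkl','rb'))
c=lambda u,v:(u/3.8+190,v/3.8+150)
psi=.045;X=np.array([np.cos(psi),np.sin(psi),0])
tips=[onz(w,*c(*p),114) for p in((690,265),(391,391),(122,504))]
for p in tips:print('tip',p.round(1),'foot',(p-19.7*X).round(1))
print('spacing',[np.linalg.norm(tips[i]-tips[i+1]) for i in(0,1)],'psi',np.arctan2(tips[2][0]-tips[0][0],tips[0][1]-tips[2][1]))
print('knob top',onz(w,*c(258,86),67))
# foot from ring widths: centre line crossing, z=41
for p in((589,145),(347,245),(121,348)):print('ring',onz(w,*c(*p),41).round(1))
# axis points at 45 along peg
S=tips
for i,g in enumerate([(t,0),(sc,0)]):
    f=g[0];print([proj(f,p).round(1) for p in tips])
m=sc['image'];cv2.imwrite('pics/x.png',0*m)
for f,b in((t,(270,115,370,165)),(sc,(280,170,390,250))):
    h=cv2.cvtColor(f['image'],cv2.COLOR_RGB2HSV);x0,y0,x1,y1=b
    k=((h[...,1]<30)&(h[...,2]>190)).astype(np.uint8)[y0:y1,x0:x1]
    for q in cv2.findContours(k,0,1)[0]:
        if cv2.contourArea(q)>30:
            q=q[:,0]+[x0,y0];print('white',cv2.minAreaRect(q),'topmost',q[q[:,1].argmin()])
# jars
for nm,col in(('green',G),('amber',A)):
  for f in(w,t):
    k=jar(f,*col);W=np.array([onz(f,u,v,40)[:2] for u,v in k]);print(nm,cv2.minAreaRect(W.astype(np.float32)))
```

```text
tip [ 651.3 -102.4  114. ] foot [ 631.6 -103.3  114. ]
tip [ 655.6 -198.6  114. ] foot [ 635.9 -199.5  114. ]
tip [ 659.6 -292.3  114. ] foot [ 639.9 -293.2  114. ]
spacing [np.float64(96.25934037028169), np.float64(93.83455418202118)] psi 0.043835192645697046
knob top [ 561.81333292 -202.29427904   67.        ]
ring [ 635.  -105.4   41. ]
ring [ 636.5 -198.8   41. ]
ring [ 641.6 -293.4   41. ]
[array([299.4, 148. ]), array([332.2, 143.5]), array([364. , 139.2])]
[array([307.4, 191.5]), array([333.6, 201.4]), array([360.9, 211.8])]
white ((356.6502990722656, 139.5231170654297), (9.19946002960205, 50.7110710144043), 8.746162414550781) topmost [356 115]
white ((322.2692565917969, 239.6538543701172), (22.94642448425293, 12.527507781982422), 29.744882583618164) topmost [324 234]
white ((369.97296142578125, 241.33782958984375), (2.906191110610962, 20.57583236694336), 35.53767776489258) topmost [375 233]
white ((356.5101623535156, 226.35784912109375), (16.315574645996094, 31.562442779541016), 4.085616588592529) topmost [359 211]
white ((332.4931945800781, 216.18099975585938), (15.696499824523926, 31.39299774169922), 25.34617805480957) topmost [332 200]
white ((312.1868896484375, 208.14425659179688), (26.339523315429688, 29.889629364013672), 23.629377365112305) topmost [308 190]
white ((373.0, 175.0), (10.0, 32.0), 90.0) topmost [357 170]
green ((416.8130187988281, -156.4976348876953), (54.06747817993164, 84.4066390991211), 59.925235748291016)
green ((404.93585205078125, -147.222412109375), (55.158485412597656, 113.87728881835938), 59.98286819458008)
amber ((427.6764221191406, -264.00299072265625), (62.31024169921875, 112.81321716308594), 57.93115234375)
amber ((458.73944091796875, 39.03676223754883), (79.1949234008789, 40.64964294433594), 67.68988800048828)
```

Pegs agree across cues: yaw 0.044, spacing about 95, feet left (633,-104), middle (636,-199), right (640,-293), and the knob at (562,-202) sits 75 mm in front of the middle one. Next I view the jars from above.

Run:
```python
from h import *
plan([465,-225,230],tool([0,0,-1],[.515,.857,0]))
```

```text
t [ 74.2 -57.4  27.2] n 1.6
w [-0.    -0.002  0.129] n 0.7
```

>>> arm_command(
  deltas=[
    {"hand":85,"tx":37,"ty":-29,"tz":13,"wx":0,"wy":0,"wz":0},
    {"hand":85,"tx":37,"ty":-29,"tz":13,"wx":0,"wy":0,"wz":0},
    {"hand":85,"tx":0,"ty":0,"tz":0,"wx":0,"wy":0,"wz":0.13},
    {"hand":85,"tx":0,"ty":0,"tz":0,"wx":0,"wy":0,"wz":0},
  ],
)

```text
clock: 9.45
eef_pos: [465.3, -226.1, 231.5]
tcp_rot: [-3.141, -0.001, 2.6]
contact_force: [0.2, -0.0, -0.0]
opening: 0.996
grasp_force: 0.0
```

Run:
```python
from h import *
import pickle
s=r.sense();print(s['eef_pos'],s['tcp_rot'],s['qpos'],s['clock'])
w=grab('wrist','wrist3.png');pickle.dump(w,open('f3.pkl','wb'))
for nm,col in(('green',G),('amber',A)):
    k=jar(w,*col);print(nm,cv2.boundingRect(k),cv2.minAreaRect(k))
    for z in(0,27,54):
        W=np.array([onz(w,u,v,z)[:2] for u,v in k]);print(z,cv2.minAreaRect(W.astype(np.float32)))
```

```text
[ 465.27653428 -226.10085721  231.53920214] [-3.14149712e+00 -1.42605913e-03  2.60035864e+00] [-4.55261806e-01  1.85832407e-01  1.85994947e+00  3.06467791e-05
  1.09723978e+00 -1.48483818e+00] 9.45
green (263, 33, 51, 108) ((288.0, 86.5), (107.0, 50.0), 90.0)
0 ((406.150390625, -144.53033447265625), (61.75902557373047, 126.25678253173828), 59.45539855957031)
27 ((405.337158203125, -147.36105346679688), (57.310272216796875, 117.16194915771484), 59.45538330078125)
54 ((404.5239562988281, -150.19183349609375), (52.861488342285156, 108.06715393066406), 59.45540237426758)
amber (188, 111, 48, 94) ((211.5, 157.5), (93.0, 47.0), 90.0)
0 ((431.89410400390625, -276.0485534667969), (62.633785247802734, 128.5615997314453), 57.80354690551758)
27 ((429.2264099121094, -269.40545654296875), (58.12198257446289, 119.30073547363281), 57.80352783203125)
54 ((426.55877685546875, -262.7624206542969), (53.61019515991211, 110.0399398803711), 57.80347442626953)
```

View pics/wrist3.png

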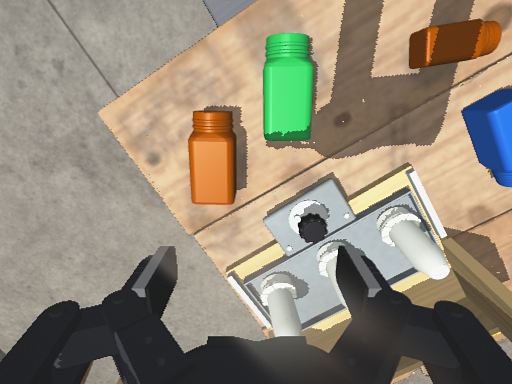

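Jars measured: widths 53–54 and lengths 108–110 at z=54, which matches the given sizes. Amber is centred at (427,-263) with axis yaw 147.8°, green at (404.5,-150) with yaw 149.5°. The arm would need a wrist flip to place the jar with a horizontal tool, so I'll grip with the tool tilted 30° back towards the robot. I fit the arm geometry from the logged poses to check the joint ranges.

```bash
cat > kin.py <<'E'
from h import *
from scipy.optimize import least_squares
D=np.array([(.3535,1.634,624.6,230.7),(-.12256,2.08673,365.0,271.64),(.35029,1.5648,640.3,262.99),(.64416,1.63405,680.1,39.86),(.27733,1.67703,592.0,258.46),(.18583,1.85995,517.3,231.54)])
def f(p):
    a,L2,L3,c,d=p;q,s=D[:,0],D[:,0]+D[:,1]
    return np.r_[a+L2*np.sin(q)+L3*np.sin(s)+c*np.cos(s)-D[:,2],d+L2*np.cos(q)+L3*np.cos(s)-c*np.sin(s)-D[:,3]]
sol=least_squares(f,[50,400,400,0,100]);P=sol.x
d6=250.
def fk(q):
    a,L2,L3,c,d=P
    Rq=R.from_euler('z',q[0])*R.from_euler('y',q[1]);p=R.from_euler('z',q[0]).apply([a,0,d+d6])+Rq.apply([0,0,L2])
    Rq=Rq*R.from_euler('y',q[2]);p=p+Rq.apply([c,0,L3])
    Rq=Rq*R.from_euler('z',q[3])*R.from_euler('y',q[4])*R.from_euler('z',q[5]);p=p+Rq.apply([0,0,d6])
    return p,Rq*R.from_euler('z',SGN)
SGN=0
LO=[-2.63,-.92,.06,-1.3,0,-3.02];HI=[2.63,2.1,2.66,4.44,2.69,3.02]
def ik(p,Rt,q0):
    g=lambda q:np.r_[(fk(q)[0]-p)/100,(fk(q)[1].inv()*Rt).as_rotvec()]
    s=least_squares(g,np.clip(q0,np.array(LO)+.01,np.array(HI)-.01),bounds=(LO,HI));return s.x,np.abs(s.fun).max()
E
python3 - <<'E'
import kin
from kin import *
print(P.round(1),np.abs(sol.fun).max())
s=r.sense();R0=R.from_euler('xyz',s['tcp_rot']);p,Rf=fk(s['qpos']);print(p,(Rf.inv()*R0).as_rotvec())
E
```

```text
[ 5.000e-01  5.677e+02  4.922e+02  5.480e+01 -5.250e+01] 0.6970605719434388
[ 465.42635033 -227.54707606  231.83331363] [2.96244475e-16 2.25193971e-17 1.57079633e+00]
```

```bash
sed -i 's/^SGN=0/SGN=np.pi\/2/' kin.py
cat > goal.py <<'E'
import kin
from kin import *
psi=.044;X=np.array([np.cos(psi),np.sin(psi),0]);Y=np.array([-X[1],X[0],0]);Z=np.array([0,0,1.])
PZ=np.sin(np.radians(15))*X+np.cos(np.radians(15))*Z
PEG=dict(L=np.array([633,-104,41.]),M=np.array([636.5,-199,41.]),R=np.array([640.5,-293.5,41.]))
def pick(bottom,th,b,tilt=30,dz=0,up=0):
    d=np.array([np.cos(th),np.sin(th),0]);t=np.radians(tilt);z=np.sin(t)*d-np.cos(t)*Z
    Rt=tool(z,np.cross(-Z,d));g=np.array([*bottom,27+dz])+b*d
    return g+19*z-up*z,Rt
def place(peg,jz,jb,s):   # jz, jb: jar z and bottom in tool frame; s: distance of mouth above home
    # rot: tool y->Y, jar z->-PZ
    A=np.stack([np.cross([0,1,0],jz),[0,1,0],jz],1);B=np.stack([np.cross(Y,-PZ),Y,-PZ],1)
    Rp=R.from_matrix(B@A.T);bot=PEG[peg]+(110+s)*PZ
    return bot-Rp.apply(jb),Rp
E
python3 - <<'E'
from goal import *
q=r.sense()['qpos']
JA=((473.1,-292.1),np.radians(147.8));JG=((451,-177.6),np.radians(149.5))
for tilt in (30,20):
 for D6 in(200,280):
  kin.d6=D6
  for nm,(bt,th),pg in(('amber',JA,'R'),('green',JG,'L')):
    p,Rt=pick(bt,th,42,tilt);jz=Rt.inv().apply([np.cos(th),np.sin(th),0]);jb=Rt.inv().apply(np.array([*bt,27])-p)
    for up in(150,0):
        pu,_=pick(bt,th,42,tilt,up=up);print(tilt,D6,nm,'pick',up,ik(pu,Rt,q)[0].round(2),ik(pu,Rt,q)[1].round(3))
    for s in(95,0):
        pp,Rp=place(pg,jz,jb,s);x=ik(pp,Rp,np.r_[q[:4],.5,q[5]]);print('  place',s,pp.round(0),x[0].round(2),x[1].round(3))
p,Rt=pick(*JA,42,30,up=110);plan(p,Rt)
E
```

```text
30 200 amber pick 150 [-0.55  0.55  1.6   0.    1.51 -1.56] 0.0
30 200 amber pick 0 [-0.55  0.64  1.83  0.    1.2  -1.57] 0.0
  place 95 [ 696. -291.  185.] [-0.49  0.47  1.71  1.    0.44 -2.92] 0.0
  place 0 [ 672. -292.   93.] [-0.5   0.56  1.77  1.07  0.38 -3.02] 0.093
30 200 green pick 150 [-0.41  0.46  1.77  0.06  1.44 -1.47] 0.0
30 200 green pick 0 [-0.39  0.57  1.99  0.08  1.1  -1.48] 0.0
  place 95 [ 689. -102.  185.] [-0.19  0.37  1.87  0.93  0.21 -2.66] 0.0
  place 0 [ 664. -103.   93.] [-0.2   0.48  1.94  1.28  0.15 -3.02] 0.089
30 280 amber pick 150 [-0.56  0.62  1.51  0.    1.54 -1.56] 0.0
30 280 amber pick 0 [-0.55  0.7   1.73  0.    1.23 -1.57] 0.0
  place 95 [ 696. -291.  185.] [-0.53  0.43  1.82  1.06  0.44 -3.02] 0.035
  place 0 [ 672. -292.   93.] [-0.53  0.53  1.85  1.04  0.37 -3.02] 0.149
30 280 green pick 150 [-0.41  0.52  1.69  0.06  1.46 -1.48] 0.0
30 280 green pick 0 [-0.4   0.63  1.9   0.07  1.13 -1.49] 0.0
  place 95 [ 689. -102.  185.] [-0.22  0.33  2.    1.27  0.19 -3.02] 0.013
  place 0 [ 664. -103.   93.] [-0.21  0.45  2.02  1.26  0.14 -3.02] 0.146
20 2
[... 454 characters left out ...]
0.17 -3.02] 0.111
  place 0 [ 666. -103.   96.] [-0.19  0.47  1.94  1.3   0.13 -3.02] 0.251
20 280 amber pick 150 [-0.55  0.5   1.65  0.    1.35 -1.56] 0.0
20 280 amber pick 0 [-0.55  0.63  1.83  0.    1.04 -1.56] 0.0
  place 95 [ 698. -291.  188.] [-0.53  0.43  1.82  1.11  0.42 -3.02] 0.188
  place 0 [ 674. -292.   96.] [-0.53  0.53  1.85  1.09  0.37 -3.02] 0.306
20 280 green pick 150 [-0.4   0.4   1.81  0.05  1.28 -1.46] 0.0
20 280 green pick 0 [-0.39  0.56  1.99  0.06  0.94 -1.47] 0.0
  place 95 [ 691. -101.  188.] [-0.21  0.33  2.    1.29  0.17 -3.02] 0.176
  place 0 [ 666. -103.   96.] [-0.2   0.44  2.02  1.28  0.13 -3.02] 0.309
t [-43.7 -53.  126. ] n 2.3
w [-0.006  0.523  0.023] n 2.8
```

The last joint runs out of range with that hand orientation, so I check the half-turned grasp.

```bash
cat >> goal.py <<'E'
def pick(bottom,th,b,tilt=30,dz=0,up=0):
    d=np.array([np.cos(th),np.sin(th),0]);t=np.radians(tilt);z=np.sin(t)*d-np.cos(t)*Z
    Rt=tool(z,np.cross(Z,d));g=np.array([*bottom,27+dz])+b*d
    return g+19*z-up*z,Rt
def place(peg,jz,jb,s):
    A=np.stack([np.cross([0,1,0],jz),[0,1,0],jz],1);B=np.stack([np.cross(-Y,-PZ),-Y,-PZ],1)
    Rp=R.from_matrix(B@A.T);bot=PEG[peg]+(110+s)*PZ
    return bot-Rp.apply(jb),Rp
JA=((473.1,-292.1),np.radians(147.8));JG=((451,-177.6),np.radians(149.5))
E
python3 - <<'E'
from goal import *
q=r.sense()['qpos'].copy();q[5]=1.6
for tilt in (30,22):
 for D6 in(200,280):
  kin.d6=D6
  for nm,(bt,th),pg in(('amber',JA,'R'),('green',JG,'L')):
    p,Rt=pick(bt,th,42,tilt);jz=Rt.inv().apply([np.cos(th),np.sin(th),0]);jb=Rt.inv().apply(np.array([*bt,27])-p)
    for up in(0,):
        pu,_=pick(bt,th,42,tilt,up=up);print(tilt,D6,nm,'pick',up,ik(pu,Rt,q)[0].round(2),ik(pu,Rt,q)[1].round(3))
    for s in(95,0):
        pp,Rp=place(pg,jz,jb,s);x=ik(pp,Rp,np.r_[q[:4],.5,q[5]]);print('  place',s,pp.round(0),x[0].round(2),x[1].round(3))
s=r.sense();R0=R.from_euler('xyz',s['tcp_rot']);w=imaging.grab_frame('wrist');M=np.array(w['world_to_cam']);print('cam in tool',R0.inv().apply(-M[:3,:3].T@M[:3,3]-s['eef_pos']))
E
```

```text
30 200 amber pick 0 [-0.55  0.64  1.83  0.    1.2   1.58] 0.0
  place 95 [ 696. -291.  185.] [-0.49  0.47  1.71  1.    0.44  0.22] 0.0
  place 0 [ 672. -292.   93.] [-0.51  0.57  1.81  1.41  0.39 -0.24] 0.0
30 200 green pick 0 [-0.39  0.57  1.99  0.08  1.1   1.66] 0.0
  place 95 [ 689. -102.  185.] [-0.19  0.37  1.87  0.93  0.21  0.48] 0.0
  place 0 [ 664. -103.   93.] [-0.21  0.48  1.97  2.01  0.19 -0.62] 0.0
30 280 amber pick 0 [-0.55  0.7   1.73  0.    1.23  1.58] 0.0
  place 95 [ 696. -291.  185.] [-0.54  0.44  1.83  1.18  0.44 -0.01] 0.0
  place 0 [ 672. -292.   93.] [-0.57  0.55  1.92  1.61  0.42 -0.5 ] 0.0
30 280 green pick 0 [-0.4   0.63  1.9   0.07  1.13  1.66] 0.0
  place 95 [ 689. -102.  185.] [-0.22  0.33  2.    1.38  0.19  0.01] 0.0
  place 0 [ 664. -103.   93.] [-0.23  0.47  2.1   2.33  0.27 -0.98] 0.0
22 200 amber pick 0 [-0.55  0.6   1.88  0.    1.05  1.58] 0.0
  place 95 [ 698. -291.  187.] [-0.51  0.47  1.76  1.43  0.43 -0.2 ] 0.0
  place 0 [ 673. -292.   95.] [-0.53  0.58  1.84  1.82  0.46 -0.65] 0.0
22 200 green pick 0 [-0.38  0.53  2.03  0.07  0.96  1.67] 0.0
  place 95 [ 690. -101.  187.] [-0.2   0.38  1.92  1.89  0.21 -0.48] 0.0
  place 0 [ 666. -103.   95.] [-0.21  0.5   2.01  2.5   0.34 -1.11] 0.0
22 280 amber pick 0 [-0.55  0.64  1.81  0.    1.08  1.58] 0.0
  place 95 [ 698. -291.  187.] [-0.57  0.45  1.89  1.63  0.48 -0.46] 0.0
  place 0 [ 673. -292.   95.] [-0.59  0.58  1.97  1.96  0.54 -0.87] 0.0
22 280 green pick 0 [-0.39  0.57  1.97  0.06  0.98  1.67] 0.0
  place 95 [ 690. -101.  187.] [-0.23  0.35  2.07  2.25  0.29 -0.87] 0.0
  place 0 [ 666. -103.   95.] [-0.25  0.5   2.15  2.61  0.47 -1.27] 0.0
cam in tool [ 8.23309243e+01 -7.04225461e-02 -1.43136581e+02]
```

>>> arm_command(
  deltas=[
    {"hand":85,"tx":0,"ty":0,"tz":0,"wx":0,"wy":0,"wz":0.18},
    {"hand":85,"tx":0,"ty":0,"tz":0,"wx":0,"wy":0,"wz":0.18},
    {"hand":85,"tx":0,"ty":0,"tz":0,"wx":0,"wy":0,"wz":0.18},
    {"hand":85,"tx":0,"ty":0,"tz":0,"wx":0,"wy":0,"wz":0.18},
    {"hand":85,"tx":0,"ty":0,"tz":0,"wx":0,"wy":0,"wz":0.18},
    {"hand":85,"tx":0,"ty":0,"tz":0,"wx":0,"wy":0,"wz":0.18},
    {"hand":85,"tx":0,"ty":0,"tz":0,"wx":0,"wy":0,"wz":0.18},
    {"hand":85,"tx":0,"ty":0,"tz":0,"wx":0,"wy":0,"wz":0.18},
  ],
)

```text
clock: 10.55
eef_pos: [466.5, -225.9, 232.1]
tcp_rot: [-3.141, -0.0, 1.158]
contact_force: [-0.2, -0.6, -0.2]
opening: 0.989
grasp_force: 0.0
```

>>> arm_command(
  deltas=[
    {"hand":85,"tx":0,"ty":0,"tz":0,"wx":0,"wy":0,"wz":0.18},
    {"hand":85,"tx":0,"ty":0,"tz":0,"wx":0,"wy":0,"wz":0.18},
    {"hand":85,"tx":0,"ty":0,"tz":0,"wx":0,"wy":0,"wz":0.18},
    {"hand":85,"tx":0,"ty":0,"tz":0,"wx":0,"wy":0,"wz":0.18},
    {"hand":85,"tx":0,"ty":0,"tz":0,"wx":0,"wy":0,"wz":0.18},
    {"hand":85,"tx":0,"ty":0,"tz":0,"wx":0,"wy":0,"wz":0.18},
    {"hand":85,"tx":0,"ty":0,"tz":0,"wx":0,"wy":0,"wz":0.18},
    {"hand":85,"tx":0,"ty":0,"tz":0,"wx":0,"wy":0,"wz":0.18},
  ],
)

```text
clock: 11.55
eef_pos: [466.4, -225.9, 232.1]
tcp_rot: [-3.142, 0.0, -0.282]
contact_force: [-1.0, -0.0, 0.1]
opening: 0.995
grasp_force: 0.0
```

>>> arm_command(
  deltas=[
    {"hand":70,"tx":0,"ty":0,"tz":0,"wx":0,"wy":0,"wz":0.18},
    {"hand":70,"tx":0,"ty":0,"tz":0,"wx":0,"wy":0,"wz":0},
    {"hand":70,"tx":0,"ty":0,"tz":0,"wx":0,"wy":0,"wz":0},
  ],
)

```text
clock: 11.92
eef_pos: [466.1, -226.0, 232.2]
tcp_rot: [-3.142, 0.0, -0.453]
contact_force: [0.2, 0.9, -0.3]
opening: 0.82
grasp_force: 0.0
```

Run:
```python
from goal import *
s=r.sense();print(s['qpos'],s['tcp_rot'],s['opening'])
p,Rt=pick(*JA,42,30,up=110);print(p);plan(p,Rt)
p,Rt=pick(*JA,42,30);print(p)
```

```text
[-4.54272449e-01  1.85620793e-01  1.85871936e+00  1.37763945e-05
  1.09745882e+00  1.56966571e+00] [-3.14158016e+00  2.06309465e-04 -4.53148115e-01] 0.8198660263739371
[ 476.06167608 -293.96506697  105.80831174]
t [ 38.7  56.8 126.3] n 2.3
w [ 0.028 -0.523  0.106] n 2.9
[ 429.52105194 -264.65687178   10.54551733]
```

>>> arm_command(
  deltas=[
    {"hand":70,"tx":19,"ty":28,"tz":40,"wx":0,"wy":0,"wz":0},
    {"hand":70,"tx":20,"ty":29,"tz":40,"wx":0,"wy":0,"wz":0},
    {"hand":70,"tx":0,"ty":0,"tz":40,"wx":0,"wy":0,"wz":0},
    {"hand":70,"tx":0,"ty":0,"tz":0,"wx":0.009,"wy":-0.174,"wz":0.035},
    {"hand":70,"tx":0,"ty":0,"tz":0,"wx":0.009,"wy":-0.174,"wz":0.035},
    {"hand":70,"tx":0,"ty":0,"tz":0,"wx":0.009,"wy":-0.174,"wz":0.035},
    {"hand":70,"tx":0,"ty":0,"tz":0,"wx":0,"wy":0,"wz":0},
  ],
)

```text
clock: 12.8
eef_pos: [476.2, -294.8, 109.4]
tcp_rot: [-3.141, 0.526, -0.563]
contact_force: [-0.0, 0.7, -0.5]
opening: 0.82
grasp_force: 0.0
```

Run:
```python
from goal import *
s=r.sense();print(s['qpos'],s['eef_pos'])
for D6 in(200,240,280):
    kin.d6=D6;print(D6,fk(s['qpos'])[0])
p,Rt=pick(*JA,42,30,dz=2);print(p);plan(p,Rt)
w=grab('wrist','wrist4.png');print([proj(w,onz(w,*JA[0],0)*0+np.array([*JA[0],27]))])
k=jar(w,*A);print(cv2.boundingRect(k),cv2.minAreaRect(k))
k=jar(grab('top'),*A);print(cv2.minAreaRect(k),cv2.contourArea(k))
```

```text
[-0.5585308   0.68297741  1.49189616  0.0025339   1.49255593  1.57413358] [ 476.24776048 -294.8198387   109.3608836 ]
200 [ 536.49446444 -334.6621636    90.16899952]
240 [ 519.52167726 -323.93663545   95.57293702]
280 [ 502.54889007 -313.21110729  100.97687451]
[ 429.52105194 -264.65687178   12.54551733]
t [  0.5  -0.5 111.7] n 1.8
w [-0.001  0.002 -0.001] n 0.0
[array([255.33369666, 155.96041548])]
(223, 136, 72, 116) ((258.5, 193.5), (115.0, 71.0), 90.0)
((257.1789245605469, 221.9036865234375), (26.914918899536133, 13.696917533874512), 16.699243545532227) 310.0
```

Lateral centring is good (amber spans columns 223–295, centre 258). I go down and grip.

>>> arm_command(
  deltas=[
    {"hand":70,"tx":0,"ty":0,"tz":35,"wx":0,"wy":0,"wz":0},
    {"hand":70,"tx":0,"ty":0,"tz":35,"wx":0,"wy":0,"wz":0},
    {"hand":70,"tx":0,"ty":0,"tz":25,"wx":0,"wy":0,"wz":0},
    {"hand":70,"tx":0,"ty":0,"tz":16,"wx":0,"wy":0,"wz":0},
    {"hand":70,"tx":0,"ty":0,"tz":0,"wx":0,"wy":0,"wz":0},
    {"hand":40,"tx":0,"ty":0,"tz":0,"wx":0,"wy":0,"wz":0},
    {"hand":40,"tx":0,"ty":0,"tz":0,"wx":0,"wy":0,"wz":0},
    {"hand":40,"tx":0,"ty":0,"tz":0,"wx":0,"wy":0,"wz":0},
  ],
  squeeze=40,
)

```text
clock: 13.9
eef_pos: [430.1, -265.7, 17.3]
tcp_rot: [3.141, 0.52, -0.566]
contact_force: [1.0, -0.7, 6.8]
opening: 0.628
grasp_force: 42.5
```

```bash
sed -i 's/^d6=250./d6=342./' kin.py
python3 - <<'E'
from goal import *
import json
s=r.sense();print(s['qpos'],s['eef_pos'],s['tcp_rot'],fk(s['qpos'])[0],s['opening'],s['grasp_force'],s['contact_force'])
w=grab('wrist','wrist5.png');k=jar(w,*A);print(cv2.boundingRect(k))
R0=R.from_euler('xyz',s['tcp_rot']);th=JA[1]
bt=np.array([*JA[0],27.])
jz=R0.inv().apply([np.cos(th),np.sin(th),0]);jb=R0.inv().apply(bt-s['eef_pos']);print('jz',jz,'jb',jb,'proj bottom centre',proj(w,bt),[proj(w,bt+np.array([0,0,27])+e*27*np.array([np.sin(th),-np.cos(th),0])) for e in(1,-1)])
q=s['qpos']
jz[1]=0;jz/=np.linalg.norm(jz);jb[1]=0
json.dump([list(jz),list(jb)],open('amber.json','w'))
for st in(95,0):
    pp,Rp=place('R',jz,jb,st);x=ik(pp,Rp,np.r_[q[:3],1.2,.5,0]);print(st,pp,x[0].round(2),x[1].round(3))
E
```

```text
[-0.55817811  0.73455381  1.65492763  0.00282338  1.27197803  1.57658004] [ 430.06828303 -265.6822754    17.25276218] [ 3.14050462  0.51987102 -0.56579997] [ 430.80499111 -267.91291938   17.08898273] 0.6281635019440621 42.48789310455322 [ 0.971373   -0.68627444  6.82634523]
(186, 162, 142, 176)
jz [-0.86787698  0.00326344  0.49676846] jb [ 38.97554334  -0.73164848 -33.54109711] proj bottom centre [254.29430661 203.84996996] [array([177.78741993, 263.22049391]), array([330.26466957, 262.94000883])]
95 [ 689.85835609 -291.32682973  187.72382991] [-0.59  0.41  1.94  1.32  0.45 -0.2 ] 0.0
0 [ 665.29434397 -292.40834429   95.96087642] [-0.62  0.54  2.01  1.73  0.46 -0.69] 0.0
```

View pics/wrist5.png

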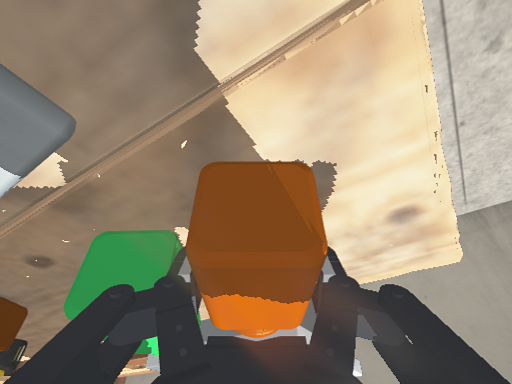

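Jar gripped (53.4 mm opening, 42 N). The bottom face is centred at about (256,205), as predicted, so its position along the axis is confirmed. I lift and rotate.

Run:
```python
from goal import *
import json
jz,jb=map(np.array,json.load(open('amber.json')))
s=r.sense();plan(s['eef_pos']+[0,0,190])
pp,Rp=place('R',jz,jb,110);plan(pp,Rp);print(pp)
print('world move after rot, in place tool axes', Rp.inv().apply(pp-(s['eef_pos']+[0,0,190])))
```

```text
t [ -94.4    0.2 -164.9] n 3.0
t [ 113.1 -119.5 -278. ] n 5.2
w [ 0.089  1.266 -0.648] n 7.7
[ 693.73688432 -291.15606427  202.21271731]
world move after rot, in place tool axes [181.20939341  37.04911624 189.71888167]
```

>>> arm_command(
  deltas=[
    {"hand":40,"tx":-9,"ty":0,"tz":-16,"wx":0,"wy":0,"wz":0},
    {"hand":40,"tx":-17,"ty":0,"tz":-30,"wx":0,"wy":0,"wz":0},
    {"hand":40,"tx":-23,"ty":0,"tz":-40,"wx":0,"wy":0,"wz":0},
    {"hand":40,"tx":-23,"ty":0,"tz":-40,"wx":0,"wy":0,"wz":0},
    {"hand":40,"tx":-22,"ty":0,"tz":-39,"wx":0,"wy":0,"wz":0},
    {"hand":40,"tx":0,"ty":0,"tz":0,"wx":0,"wy":0,"wz":0},
  ],
)

```text
clock: 14.7
eef_pos: [431.4, -266.2, 210.2]
tcp_rot: [3.141, 0.515, -0.566]
contact_force: [-0.5, -0.3, -1.4]
opening: 0.632
grasp_force: 42.2
```

>>> arm_command(
  deltas=[
    {"hand":40,"tx":0,"ty":0,"tz":0,"wx":0.011,"wy":0.158,"wz":-0.081},
    {"hand":40,"tx":0,"ty":0,"tz":0,"wx":0.011,"wy":0.158,"wz":-0.081},
    {"hand":40,"tx":0,"ty":0,"tz":0,"wx":0.011,"wy":0.158,"wz":-0.081},
    {"hand":40,"tx":0,"ty":0,"tz":0,"wx":0.011,"wy":0.158,"wz":-0.081},
    {"hand":40,"tx":0,"ty":0,"tz":0,"wx":0.011,"wy":0.158,"wz":-0.081},
    {"hand":40,"tx":0,"ty":0,"tz":0,"wx":0.011,"wy":0.158,"wz":-0.081},
    {"hand":40,"tx":0,"ty":0,"tz":0,"wx":0.011,"wy":0.158,"wz":-0.081},
    {"hand":40,"tx":0,"ty":0,"tz":0,"wx":0.011,"wy":0.158,"wz":-0.081},
  ],
)

```text
clock: 15.7
eef_pos: [431.1, -257.0, 203.9]
tcp_rot: [-3.053, -0.625, -0.057]
contact_force: [0.8, 1.1, -1.1]
opening: 0.629
grasp_force: 42.3
```

Run:
```python
from goal import *
import json
jz,jb=map(np.array,json.load(open('amber.json')))
s=r.sense();print(s['qpos'],s['opening'],s['eef_pos'])
pp,Rp=place('R',jz,jb,110);plan(pp,Rp)
```

```text
[-0.88021552  0.06696188  2.25495964  0.92873891  0.65476759  0.00616945] 0.6285798063429849 [ 431.14899934 -257.03167817  203.86847884]
t [213.2  32.9 153.5] n 4.2
w [-0.023  0.161 -0.084] n 1.0
```

>>> arm_command(
  deltas=[
    {"hand":40,"tx":0,"ty":0,"tz":0,"wx":-0.023,"wy":0.161,"wz":-0.084},
    {"hand":40,"tx":0,"ty":0,"tz":0,"wx":0,"wy":0,"wz":0},
  ],
)

```text
clock: 15.95
eef_pos: [431.0, -252.9, 201.4]
tcp_rot: [-3.075, -0.711, -0.013]
contact_force: [0.6, -0.0, -1.3]
opening: 0.628
grasp_force: 42.3
```

Run:
```python
from goal import *
import json
jz,jb=map(np.array,json.load(open('amber.json')))
s=r.sense();print(s['qpos'],s['opening'],s['eef_pos'])
pp,Rp=place('R',jz,jb,110);plan(pp,Rp)
```

```text
[-0.92485657  0.08129849  2.30448173  1.12409994  0.66382205 -0.25772134] 0.627966005602012 [ 430.97395118 -252.87393408  201.40013885]
t [199.9  46.1 168.6] n 4.2
w [-0.027  0.076 -0.044] n 0.5
```

>>> arm_command(
  deltas=[
    {"hand":40,"tx":33,"ty":7.5,"tz":28,"wx":0,"wy":0,"wz":0},
    {"hand":40,"tx":33,"ty":7.5,"tz":28,"wx":0,"wy":0,"wz":0},
    {"hand":40,"tx":33,"ty":7.5,"tz":28,"wx":0,"wy":0,"wz":0},
    {"hand":40,"tx":33,"ty":7.5,"tz":28,"wx":0,"wy":0,"wz":0},
    {"hand":40,"tx":0,"ty":0,"tz":0,"wx":-0.013,"wy":0.038,"wz":-0.022},
    {"hand":40,"tx":0,"ty":0,"tz":0,"wx":-0.013,"wy":0.038,"wz":-0.022},
    {"hand":40,"tx":0,"ty":0,"tz":0,"wx":0,"wy":0,"wz":0},
  ],
)

```text
clock: 16.82
eef_pos: [606.6, -277.3, 202.9]
tcp_rot: [-3.141, -0.789, 0.045]
contact_force: [-0.2, 0.6, -0.9]
opening: 0.627
grasp_force: 42.7
```

Run:
```python
from goal import *
import json
jz,jb=map(np.array,json.load(open('amber.json')))
s=r.sense();print(s['qpos'],s['opening'],s['eef_pos'])
pp,Rp=place('R',jz,jb,110);plan(pp,Rp)
```

```text
[-0.67427407  0.28704881  2.08120529  1.33916742  0.5022395  -0.29046122] 0.6273274031677286 [ 606.58277204 -277.33308793  202.87880218]
t [60.4 17.8 61.8] n 1.4
w [-0.002 -0.     0.001] n 0.0
```

>>> arm_command(
  deltas=[
    {"hand":40,"tx":20,"ty":6,"tz":20.6,"wx":0,"wy":0,"wz":0},
    {"hand":40,"tx":20,"ty":6,"tz":20.6,"wx":0,"wy":0,"wz":0},
    {"hand":40,"tx":20,"ty":6,"tz":20.6,"wx":0,"wy":0,"wz":0},
    {"hand":40,"tx":0,"ty":0,"tz":0,"wx":0,"wy":0,"wz":0},
  ],
)

```text
clock: 17.32
eef_pos: [695.6, -292.2, 203.4]
tcp_rot: [3.139, -0.791, 0.049]
contact_force: [-0.4, -0.3, -1.8]
opening: 0.629
grasp_force: 42.6
```

Run:
```python
from goal import *
import json
jz,jb=map(np.array,json.load(open('amber.json')))
s=r.sense();print(s['qpos'],s['opening'],s['eef_pos'])
pp,Rp=place('R',jz,jb,110);plan(pp,Rp);pp,Rp=place('R',jz,jb,0);plan(pp,Rp)
w=grab('wrist');sc=grab('scene')
a=cv2.resize(sc['image'][120:270,270:420],None,fx=2.6,fy=2.6,interpolation=2);b=cv2.resize(w['image'],(400,300))
c=np.zeros((390,790,3),np.uint8);c[:,:390]=a;c[:300,390:]=b;cv2.imwrite('pics/pre1.png',c[:,:,::-1])
```

```text
[-0.59352668  0.39149852  1.91406576  1.25472497  0.46246379 -0.13305196] 0.6285030194865564 [ 695.57586347 -292.17348133  203.4435531 ]
t [-2.1 -1.1 -0.4] n 0.0
w [-0.001 -0.002  0.003] n 0.0
t [-97.7  -1.4  54. ] n 1.8
w [-0.001 -0.002  0.003] n 0.0
```

View pics/pre1.png

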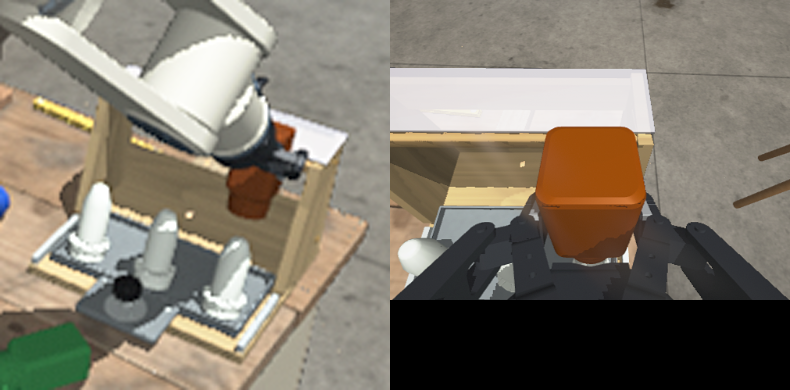

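The scene crop shows the amber jar mouth (247,213) poised just above the right peg tip (238,238). The wrist view shows it squarely in the fingers. I lower along the peg axis.

>>> arm_command(
  deltas=[
    {"hand":40,"tx":-2,"ty":-1,"tz":0,"wx":0,"wy":0,"wz":0},
    {"hand":40,"tx":-10.9,"ty":0,"tz":6.2,"wx":0,"wy":0,"wz":0},
    {"hand":40,"tx":-10.9,"ty":0,"tz":6.2,"wx":0,"wy":0,"wz":0},
    {"hand":40,"tx":-10.9,"ty":0,"tz":6.2,"wx":0,"wy":0,"wz":0},
    {"hand":40,"tx":-8.7,"ty":0,"tz":5,"wx":0,"wy":0,"wz":0},
    {"hand":40,"tx":0,"ty":0,"tz":0,"wx":0,"wy":0,"wz":0},
  ],
)

```text
clock: 18.18
eef_pos: [678.5, -291.6, 154.2]
tcp_rot: [3.141, -0.789, 0.047]
contact_force: [-0.5, 0.1, -0.1]
opening: 0.629
grasp_force: 42.6
```

Run:
```python
from goal import *
import json
jz,jb=map(np.array,json.load(open('amber.json')))
s=r.sense();print(s['qpos'],s['opening'],s['eef_pos'],s['contact_force'],s['wrist_torque'])
R0=R.from_euler('xyz',s['tcp_rot']);m=s['eef_pos']+R0.apply(jb+110*jz);print('mouth rel peg:',[(m-PEG['R'])@v for v in(np.cross(Y,PZ),Y,PZ)])
sc=grab('scene');f=sc
h=cv2.cvtColor(f['image'],cv2.COLOR_RGB2HSV)
a=cv2.resize(sc['image'][150:270,310:420],None,fx=5,fy=5,interpolation=2)
for p in(m,PEG['R'],PEG['R']+76*PZ):
    q=(proj(sc,p)-[310,150])*5;cv2.circle(a,tuple(int(x) for x in q),4,(255,0,255),-1)
cv2.imwrite('pics/pre2.png',a[:,:,::-1])
```

```text
[-0.61019119  0.45111907  1.96893137  1.47275754  0.44984364 -0.38838964] 0.6285571124271736 [ 678.49486477 -291.62153806  154.17828832] [-0.48346393  0.10654685 -0.09301225] [-0.02855917  0.45993451  0.0010296 ]
mouth rel peg: [np.float64(-2.274170120398962), np.float64(0.1202894394822667), np.float64(59.652393926439366)]
```

View pics/pre2.png

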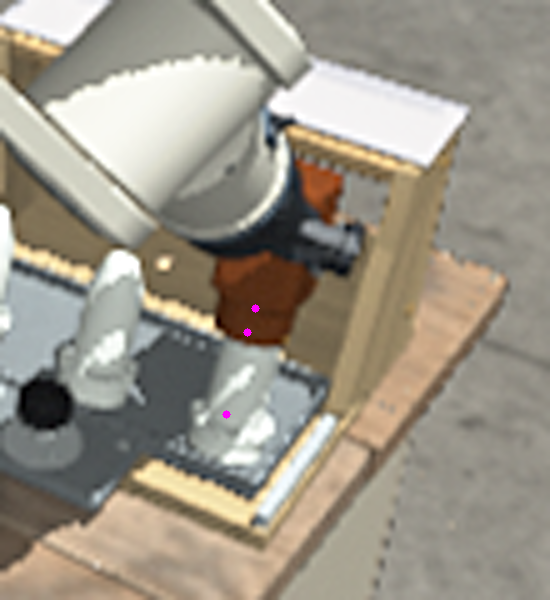

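>>> arm_command(
  deltas=[
    {"hand":40,"tx":1,"ty":0,"tz":2,"wx":0,"wy":0,"wz":0},
    {"hand":40,"tx":-5.2,"ty":0,"tz":3,"wx":0,"wy":0,"wz":0},
    {"hand":40,"tx":-5.2,"ty":0,"tz":3,"wx":0,"wy":0,"wz":0},
    {"hand":40,"tx":-5.2,"ty":0,"tz":3,"wx":0,"wy":0,"wz":0},
    {"hand":40,"tx":0,"ty":0,"tz":0,"wx":0,"wy":0,"wz":0},
  ],
)

```text
clock: 18.85
eef_pos: [676.8, -291.9, 136.0]
tcp_rot: [3.14, -0.79, 0.048]
contact_force: [-0.4, 0.3, 0.5]
opening: 0.627
grasp_force: 42.6
```

```bash
cat > st.py <<'E'
from goal import *
import json,sys
def st(n,pg):
    jz,jb=map(np.array,json.load(open(n+'.json')))
    s=r.sense();print(s['qpos'].round(3),s['contact_force'].round(1),s['wrist_torque'].round(2),s['opening'].round(3))
    R0=R.from_euler('xyz',s['tcp_rot']);m=s['eef_pos']+R0.apply(jb+110*jz);F=np.cross(Y,PZ)
    print('mouth rel peg:',[round((m-PEG[pg])@v,2) for v in(F,Y,PZ)],'F tool',R0.inv().apply(F).round(2),'down tool',R0.inv().apply(-PZ).round(3))
    print('force F,Y,PZ',[round(s['contact_force']@v,1) for v in(F,Y,PZ)])
    plan(s['eef_pos'],place(pg,jz,jb,0)[1])
if __name__=='__main__':st(*sys.argv[1:])
E
python3 st.py amber R
```

```text
Traceback (most recent call last):
  File "st.py", line 10, in <module>
    if __name__=='__main__':st(*sys.argv[1:])
                            ~~^^^^^^^^^^^^^^^
  File "st.py", line 5, in st
    s=r.sense();print(s['qpos'].round(3),s['contact_force'].round(1),s['wrist_torque'].round(2),s['opening'].round(3))
                                                                                                ^^^^^^^^^^^^^^^^^^
AttributeError: 'float' object has no attribute 'round'
```

```bash
sed -i "s/s\['opening'\].round(3)/round(s['opening'],3)/" st.py; python3 st.py amber R
```

```text
[-0.613  0.481  1.979  1.554  0.449 -0.481] [-0.4  0.3  0.5] [-0.02  0.43 -0.02] 0.627
mouth rel peg: [np.float64(0.78), np.float64(-0.09), np.float64(41.65)] F tool [0.5  0.   0.87] down tool [-0.868 -0.002  0.496]
force F,Y,PZ [np.float64(-0.5), np.float64(0.3), np.float64(0.4)]
t [0. 0. 0.] n 0.0
w [-0.001 -0.001  0.003] n 0.0
```

The mouth is already over the peg's full-thickness section with no force. I continue down.

>>> arm_command(
  deltas=[
    {"hand":40,"tx":-5.6,"ty":0,"tz":2.3,"wx":0,"wy":0,"wz":0},
    {"hand":40,"tx":-5.2,"ty":0,"tz":3,"wx":0,"wy":0,"wz":0},
    {"hand":40,"tx":-5.2,"ty":0,"tz":3,"wx":0,"wy":0,"wz":0},
    {"hand":40,"tx":-5.2,"ty":0,"tz":3,"wx":0,"wy":0,"wz":0},
    {"hand":40,"tx":-5.2,"ty":0,"tz":3,"wx":0,"wy":0,"wz":0},
    {"hand":40,"tx":-5.2,"ty":0,"tz":3,"wx":0,"wy":0,"wz":0},
    {"hand":40,"tx":0,"ty":0,"tz":0,"wx":0,"wy":0,"wz":0},
  ],
)

```text
clock: 19.73
eef_pos: [667.1, -292.6, 101.5]
tcp_rot: [3.139, -0.79, 0.048]
contact_force: [2.2, -1.1, -3.0]
opening: 0.629
grasp_force: 43.0
```

```bash
python3 st.py amber R
```

```text
[-0.624  0.534  2.005  1.706  0.461 -0.661] [ 2.2 -1.1 -3. ] [-0.22  0.45 -0.13] 0.629
mouth rel peg: [np.float64(0.31), np.float64(-0.41), np.float64(5.82)] F tool [0.5  0.   0.87] down tool [-0.868 -0.002  0.496]
force F,Y,PZ [np.float64(2.8), np.float64(-1.2), np.float64(-2.4)]
t [0. 0. 0.] n 0.0
w [-0.    -0.001  0.003] n 0.0
```

>>> arm_command(
  deltas=[
    {"hand":40,"tx":-1.8,"ty":0,"tz":1,"wx":0,"wy":0,"wz":0},
    {"hand":40,"tx":-1.8,"ty":0,"tz":1,"wx":0,"wy":0,"wz":0},
    {"hand":40,"tx":-1.8,"ty":0,"tz":1,"wx":0,"wy":0,"wz":0},
    {"hand":40,"tx":0,"ty":0,"tz":0,"wx":0,"wy":0,"wz":0},
  ],
)

```text
clock: 20.23
eef_pos: [665.6, -292.6, 96.3]
tcp_rot: [3.139, -0.791, 0.049]
contact_force: [1.8, -0.6, -1.6]
opening: 0.631
grasp_force: 43.4
```

```bash
python3 st.py amber R
```

```text
[-0.626  0.543  2.009  1.731  0.464 -0.691] [ 1.8 -0.6 -1.6] [-0.16  0.26 -0.04] 0.631
mouth rel peg: [np.float64(0.34), np.float64(-0.37), np.float64(0.34)] F tool [0.5  0.   0.87] down tool [-0.869 -0.003  0.495]
force F,Y,PZ [np.float64(2.2), np.float64(-0.7), np.float64(-1.1)]
t [0. 0. 0.] n 0.0
w [-0.001 -0.002  0.003] n 0.0
```

>>> arm_command(
  deltas=[
    {"hand":40,"tx":-1.3,"ty":0,"tz":0.75,"wx":0,"wy":0,"wz":0},
    {"hand":40,"tx":-1.3,"ty":0,"tz":0.75,"wx":0,"wy":0,"wz":0},
    {"hand":40,"tx":-1.3,"ty":0,"tz":0.75,"wx":0,"wy":0,"wz":0},
    {"hand":40,"tx":0,"ty":0,"tz":0,"wx":0,"wy":0,"wz":0},
  ],
)

```text
clock: 20.72
eef_pos: [665.9, -292.7, 94.3]
tcp_rot: [3.139, -0.796, 0.05]
contact_force: [-1.3, 1.7, 10.9]
opening: 0.623
grasp_force: 44.6
```

```bash
python3 st.py amber R
```

```text
[-0.627  0.548  2.01   1.75   0.469 -0.712] [-1.3  1.7 10.9] [ 0.46 -0.45  0.16] 0.623
mouth rel peg: [np.float64(1.44), np.float64(-0.5), np.float64(-1.54)] F tool [0.49 0.   0.87] down tool [-0.871 -0.003  0.491]
force F,Y,PZ [np.float64(-4.0), np.float64(1.7), np.float64(10.2)]
t [0. 0. 0.] n 0.0
w [-0.001 -0.006  0.004] n 0.0
```

Seated: 10 N of resistance at about the home height. I release and back off along the tool axis.

>>> arm_command(
  deltas=[
    {"hand":64,"tx":0,"ty":0,"tz":0,"wx":0,"wy":0,"wz":0},
    {"hand":74,"tx":0,"ty":0,"tz":0,"wx":0,"wy":0,"wz":0},
    {"hand":74,"tx":0,"ty":0,"tz":0,"wx":0,"wy":0,"wz":0},
    {"hand":74,"tx":0,"ty":0,"tz":-25,"wx":0,"wy":0,"wz":0},
    {"hand":74,"tx":0,"ty":0,"tz":-40,"wx":0,"wy":0,"wz":0},
    {"hand":74,"tx":0,"ty":0,"tz":-40,"wx":0,"wy":0,"wz":0},
    {"hand":74,"tx":0,"ty":0,"tz":-40,"wx":0,"wy":0,"wz":0},
    {"hand":70,"tx":0,"ty":0,"tz":0,"wx":0,"wy":0,"wz":0},
  ],
)

```text
clock: 21.72
eef_pos: [560.8, -298.1, 195.9]
tcp_rot: [3.135, -0.793, 0.05]
contact_force: [0.1, 0.4, -0.1]
opening: 0.823
grasp_force: 0.0
```

Run:
```python
from goal import *
s=r.sense();print(s['qpos'],s['eef_pos'],s['tcp_rot'],s['contact_force'])
w=grab('wrist');t=grab('top');sc=grab('scene')
a=cv2.resize(sc['image'][150:310,240:420],None,fx=2.2,fy=2.2,interpolation=2);b=cv2.resize(t['image'][100:270,210:400],None,fx=2.1,fy=2.1,interpolation=2)
c=np.zeros((600,800,3),np.uint8);c[:a.shape[0],:a.shape[1]]=a;c[:b.shape[0],398:398+b.shape[1]]=b;x=cv2.resize(w['image'],(320,240));c[360:,:320]=x;cv2.imwrite('pics/post1.png',c[:,:,::-1])
for nm,col in(('green',G),('amber',A)):
  for f in(w,t,sc):
    k=jar(f,*col);print(nm,cv2.minAreaRect(k),cv2.contourArea(k))
b=PEG['R']+110*PZ;print('bottom centre proj',proj(w,b),proj(t,b),proj(sc,b))
import pickle;pickle.dump((w,t,sc),open('f6.pkl','wb'))
k=jar(t,*G);W=np.array([onz(t,u,v,40)[:2] for u,v in k]);print(cv2.minAreaRect(W.astype(np.float32)))
```

```text
[-0.77492722  0.2717192   2.13128686  1.3589978   0.55962896 -0.3988514 ] [ 560.78316705 -298.1158296   195.88426421] [ 3.13529974 -0.79291581  0.05006436] [ 0.12472531  0.38103741 -0.11877963]
green ((128.5, 376.0), (33.0, 14.0), -0.0) 310.5
green ((328.6134338378906, 228.49484252929688), (18.783905029296875, 38.38008499145508), 23.96249008178711) 632.5
green ((284.7922668457031, 258.7521667480469), (22.10738754272461, 39.55776596069336), 74.47589111328125) 704.0
amber ((256.0, 179.0), (104.0, 60.0), 90.0) 5284.0
amber ((363.5, 139.5), (33.0, 23.0), 90.0) 578.5
amber ((359.5690002441406, 216.8275909423828), (19.498010635375977, 37.139068603515625), 21.801406860351562) 377.0
bottom centre proj [255.44383596 144.61016448] [366.16831247 132.58619587] [363.74225124 201.88654422]
((419.1224365234375, -169.02166748046875), (54.67557907104492, 114.462890625), 59.14592361450195)
```

View pics/post1.png

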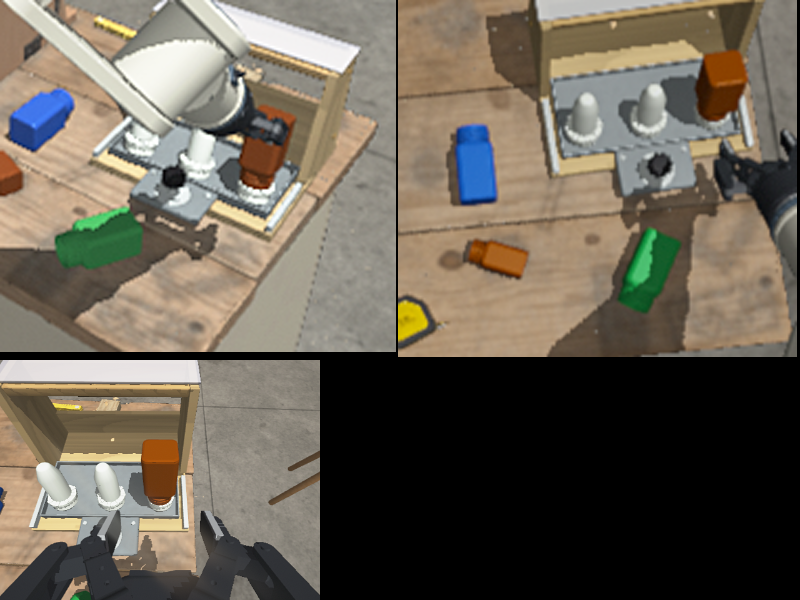

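The amber jar is home on the right peg: the scene crop shows its rim on the ribs at (258,188). The green jar was knocked about 26 mm, its top-view centre now (328,228) instead of (322,234), so I must measure it again. I go over it with the tool down.

Run:
```python
from goal import *
th=np.radians(149.1);d=np.array([np.cos(th),np.sin(th),0])
p=np.array([475,-205,235.]);plan(p,tool(-Z,np.cross(Z,d)))
```

```text
t [-28.2 -96.1 -87.9] n 2.1
w [-0.23  -0.768  0.556] n 5.2
```

>>> arm_command(
  deltas=[
    {"hand":70,"tx":-14,"ty":-48,"tz":-44,"wx":0,"wy":0,"wz":0},
    {"hand":70,"tx":-14,"ty":-48,"tz":-44,"wx":0,"wy":0,"wz":0},
    {"hand":70,"tx":0,"ty":0,"tz":0,"wx":-0.038,"wy":-0.128,"wz":0.093},
    {"hand":70,"tx":0,"ty":0,"tz":0,"wx":-0.038,"wy":-0.128,"wz":0.093},
    {"hand":70,"tx":0,"ty":0,"tz":0,"wx":-0.038,"wy":-0.128,"wz":0.093},
    {"hand":70,"tx":0,"ty":0,"tz":0,"wx":-0.038,"wy":-0.128,"wz":0.093},
    {"hand":70,"tx":0,"ty":0,"tz":0,"wx":-0.038,"wy":-0.128,"wz":0.093},
    {"hand":70,"tx":0,"ty":0,"tz":0,"wx":-0.038,"wy":-0.128,"wz":0.093},
  ],
)

```text
clock: 22.88
eef_pos: [479.8, -197.0, 226.3]
tcp_rot: [-3.051, -0.219, -0.346]
contact_force: [0.7, -0.5, -0.4]
opening: 0.819
grasp_force: 0.0
```

```bash
cat > gm.py <<'E'
from goal import *
s=r.sense();print(s['qpos'].round(3),s['eef_pos'],s['tcp_rot'])
w=grab('wrist','wrist7.png');k=jar(w,*G);print(cv2.boundingRect(k),cv2.contourArea(k))
for z in(27,54):
    W=np.array([onz(w,u,v,z)[:2] for u,v in k]);print(z,cv2.minAreaRect(W.astype(np.float32)))
E
python3 gm.py
```

```text
[-0.469  0.089  2.012  0.157  0.84   1.344] [ 479.75655085 -197.00856413  226.26645633] [-3.05134133 -0.21884027 -0.34551214]
(241, 205, 54, 94) 3488.5
27 ((413.7091369628906, -168.78707885742188), (55.331504821777344, 124.39312744140625), 59.871334075927734)
54 ((421.85540771484375, -173.08908081054688), (51.13780975341797, 114.96510314941406), 59.87132263183594)
```

```bash
cat >> goal.py <<'E'
JG=((466.5,-199.6),np.radians(149.6))
E
python3 - <<'E'
from goal import *
q=r.sense()['qpos']
p,Rt=pick(*JG,42,30,up=110);plan(p,Rt);print(p)
jz=Rt.inv().apply([np.cos(JG[1]),np.sin(JG[1]),0]);jb=Rt.inv().apply(np.array([*JG[0],27.])-pick(*JG,42,30,dz=6)[0])
for pg in 'LM':
  for st in(110,50,0):
    pp,Rp=place(pg,jz,jb,st);x=ik(pp,Rp,np.r_[q[:3],1.2,.5,0]);print(pg,st,pp.round(),x[0].round(2),x[1].round(3))
E
```

```text
t [-36.8  17.8 115.5] n 2.0
w [-0.057 -0.729  0.211] n 4.1
[ 469.51879784 -201.37111817  105.80831174]
L 110 [ 687. -102.  201.] [-0.25  0.28  2.1   1.55  0.2  -0.19] 0.0
L 50 [ 671. -102.  143.] [-0.26  0.37  2.16  2.17  0.26 -0.84] 0.0
L 0 [ 658. -103.   95.] [-0.27  0.46  2.2   2.47  0.35 -1.15] 0.0
M 110 [ 690. -197.  201.] [-0.43  0.33  2.02  1.38  0.34 -0.15] 0.0
M 50 [ 675. -197.  143.] [-0.45  0.41  2.08  1.78  0.35 -0.58] 0.0
M 0 [ 662. -198.   95.] [-0.46  0.49  2.12  2.05  0.4  -0.89] 0.0
```

>>> arm_command(
  deltas=[
    {"hand":70,"tx":0,"ty":0,"tz":0,"wx":-0.011,"wy":-0.146,"wz":0.042},
    {"hand":70,"tx":0,"ty":0,"tz":0,"wx":-0.011,"wy":-0.146,"wz":0.042},
    {"hand":70,"tx":0,"ty":0,"tz":0,"wx":-0.011,"wy":-0.146,"wz":0.042},
    {"hand":70,"tx":0,"ty":0,"tz":0,"wx":-0.011,"wy":-0.146,"wz":0.042},
    {"hand":70,"tx":0,"ty":0,"tz":0,"wx":-0.011,"wy":-0.146,"wz":0.042},
    {"hand":70,"tx":0,"ty":0,"tz":0,"wx":0,"wy":0,"wz":0},
  ],
)

```text
clock: 23.68
eef_pos: [480.6, -197.0, 223.7]
tcp_rot: [-3.131, 0.521, -0.511]
contact_force: [0.4, 0.7, 0.2]
opening: 0.82
grasp_force: 0.0
```

```bash
python3 gm.py
python3 - <<'E'
from goal import *
p,Rt=pick(*JG,42,30,up=110);plan(p,Rt)
E
```

```text
[-0.426  0.499  1.532  0.053  1.629  1.647] [ 480.64031555 -196.96222778  223.68095955] [-3.13125313  0.52091521 -0.51109559]
(241, 82, 51, 97) 4102.0
27 ((412.4212646484375, -168.54974365234375), (56.64967346191406, 144.03370666503906), 59.759552001953125)
54 ((430.8225402832031, -178.08981323242188), (51.18982696533203, 130.15185546875), 59.75953674316406)
t [ 52.6  10.1 106.8] n 1.9
w [-0.001 -0.006  0.017] n 0.1
```

```bash
cat >> goal.py <<'E'
JG=((468,-200.2),np.radians(149.7))
E
python3 - <<'E'
from goal import *
p,Rt=pick(*JG,42,30,up=110);plan(p,Rt);p,Rt=pick(*JG,42,30,dz=2);plan(p,Rt)
E
```

```text
t [ 54.    9.9 106. ] n 1.9
w [-0.001 -0.006  0.015] n 0.1
t [ 52.4  10.  214.2] n 3.5
w [-0.001 -0.006  0.015] n 0.1
```

>>> arm_command(
  deltas=[
    {"hand":70,"tx":26,"ty":5,"tz":20,"wx":0,"wy":-0.006,"wz":0.015},
    {"hand":70,"tx":26,"ty":5,"tz":20,"wx":0,"wy":0,"wz":0},
    {"hand":70,"tx":0,"ty":0,"tz":45,"wx":0,"wy":0,"wz":0},
    {"hand":70,"tx":0,"ty":0,"tz":20,"wx":0,"wy":0,"wz":0},
    {"hand":70,"tx":0,"ty":0,"tz":0,"wx":0,"wy":0,"wz":0},
  ],
)

```text
clock: 24.35
eef_pos: [467.3, -201.6, 110.1]
tcp_rot: [3.141, 0.523, -0.531]
contact_force: [0.2, 0.1, 1.0]
opening: 0.822
grasp_force: 0.0
```

```bash
python3 gm.py;  python3 - <<'E'
from goal import *
p,Rt=pick(*JG,42,30,dz=2);plan(p,Rt)
E
```

```text
[-0.44   0.613  1.625  0.045  1.425  1.643] [ 467.2812621  -201.5510656   110.05766536] [ 3.14142763  0.52277259 -0.53073538]
(219, 136, 71, 117) 6795.0
27 ((407.603759765625, -164.77122497558594), (60.18534469604492, 170.12184143066406), 60.0023307800293)
54 ((437.1290283203125, -182.39031982421875), (50.414974212646484, 142.5045623779297), 60.00233459472656)
t [  3.1  -1.4 111.8] n 1.8
w [-0.001 -0.003 -0.002] n 0.0
```

Green appears at columns 219–290, rows 136–253, nearly the same as amber before its good grasp. I go down and grip.

>>> arm_command(
  deltas=[
    {"hand":70,"tx":2.5,"ty":-1,"tz":35,"wx":0,"wy":0,"wz":0},
    {"hand":70,"tx":0,"ty":0,"tz":35,"wx":0,"wy":0,"wz":0},
    {"hand":70,"tx":0,"ty":0,"tz":25,"wx":0,"wy":0,"wz":0},
    {"hand":70,"tx":0,"ty":0,"tz":16,"wx":0,"wy":0,"wz":0},
    {"hand":70,"tx":0,"ty":0,"tz":0,"wx":0,"wy":0,"wz":0},
    {"hand":40,"tx":0,"ty":0,"tz":0,"wx":0,"wy":0,"wz":0},
    {"hand":40,"tx":0,"ty":0,"tz":0,"wx":0,"wy":0,"wz":0},
    {"hand":40,"tx":0,"ty":0,"tz":0,"wx":0,"wy":0,"wz":0},
  ],
  squeeze=40,
)

```text
clock: 25.4
eef_pos: [424.6, -175.5, 13.9]
tcp_rot: [3.14, 0.52, -0.533]
contact_force: [1.8, -0.6, 6.0]
opening: 0.628
grasp_force: 41.3
```

Run:
```python
from goal import *
import json
s=r.sense();print(s['qpos'],s['eef_pos'],s['tcp_rot'],s['opening'],s['contact_force'])
w=grab('wrist','wrist8.png');k=jar(w,*G);print(cv2.boundingRect(k))
R0=R.from_euler('xyz',s['tcp_rot']);th=JG[1];bt=np.array([*JG[0],27.])
# pads align jar axis: take yaw from the tool
jz=R0.inv().apply([np.cos(th),np.sin(th),0]);jb=R0.inv().apply(bt-s['eef_pos']);print('jz',jz,'jb',jb,proj(w,bt))
jz[1]=0;jz/=np.linalg.norm(jz);jb[1]=0;json.dump([list(jz),list(jb)],open('green.json','w'))
plan(s['eef_pos']+[0,0,190])
pp,Rp=place('L',jz,jb,110);plan(pp,Rp);print(pp)
```

```text
[-0.43151633  0.69115197  1.76781758  0.05217773  1.20111418  1.63991941] [ 424.57239669 -175.49859489   13.90293728] [ 3.13994742  0.52010181 -0.53283788] 0.628082826942927 [ 1.76595653 -0.61746141  6.00276143]
(187, 175, 140, 188)
jz [-0.86776164  0.00318548  0.49697042] jb [ 36.84055705  -0.72377963 -36.19252264] [254.28713138 211.05127276]
t [ -94.4    0.3 -164.9] n 3.0
t [  72.1 -198.  -258.2] n 5.3
w [ 0.084  1.271 -0.613] n 7.6
[ 689.60744875 -101.50766366  201.86021066]
```

>>> arm_command(
  deltas=[
    {"hand":40,"tx":-9,"ty":0,"tz":-16,"wx":0,"wy":0,"wz":0},
    {"hand":40,"tx":-17,"ty":0,"tz":-30,"wx":0,"wy":0,"wz":0},
    {"hand":40,"tx":-23,"ty":0,"tz":-40,"wx":0,"wy":0,"wz":0},
    {"hand":40,"tx":-23,"ty":0,"tz":-40,"wx":0,"wy":0,"wz":0},
    {"hand":40,"tx":-25,"ty":0,"tz":-44,"wx":0,"wy":0,"wz":0},
    {"hand":40,"tx":0,"ty":0,"tz":0,"wx":0,"wy":0,"wz":0},
  ],
)

```text
clock: 26.2
eef_pos: [425.8, -175.8, 212.9]
tcp_rot: [3.14, 0.515, -0.533]
contact_force: [0.2, -0.6, -1.1]
opening: 0.626
grasp_force: 40.9
```

Run:
```python
from goal import *
import json
jz,jb=map(np.array,json.load(open('green.json')))
s=r.sense();print(s['eef_pos'],s['opening'])
plan([555,-130,215],place('L',jz,jb,110)[1])
```

```text
[ 425.78658653 -175.83632363  212.89434667] 0.6257513544447622
t [  75.6 -105.   -45.4] n 2.2
w [ 0.086  1.266 -0.612] n 7.6
```

>>> arm_command(
  deltas=[
    {"hand":40,"tx":25,"ty":-35,"tz":-15,"wx":0,"wy":0,"wz":0},
    {"hand":40,"tx":25,"ty":-35,"tz":-15,"wx":0,"wy":0,"wz":0},
    {"hand":40,"tx":25,"ty":-35,"tz":-15,"wx":0,"wy":0,"wz":0},
    {"hand":40,"tx":0,"ty":0,"tz":0,"wx":0.009,"wy":0.127,"wz":-0.061},
    {"hand":40,"tx":0,"ty":0,"tz":0,"wx":0.009,"wy":0.127,"wz":-0.061},
    {"hand":40,"tx":0,"ty":0,"tz":0,"wx":0.009,"wy":0.127,"wz":-0.061},
    {"hand":40,"tx":0,"ty":0,"tz":0,"wx":0.009,"wy":0.127,"wz":-0.061},
    {"hand":40,"tx":0,"ty":0,"tz":0,"wx":0.009,"wy":0.127,"wz":-0.061},
  ],
)

```text
clock: 27.2
eef_pos: [552.1, -128.6, 210.0]
tcp_rot: [-3.041, -0.134, -0.257]
contact_force: [0.3, 0.1, -0.5]
opening: 0.626
grasp_force: 40.9
```

>>> arm_command(
  deltas=[
    {"hand":40,"tx":0,"ty":0,"tz":0,"wx":0.009,"wy":0.127,"wz":-0.061},
    {"hand":40,"tx":0,"ty":0,"tz":0,"wx":0.009,"wy":0.127,"wz":-0.061},
    {"hand":40,"tx":0,"ty":0,"tz":0,"wx":0.009,"wy":0.127,"wz":-0.061},
    {"hand":40,"tx":0,"ty":0,"tz":0,"wx":0.009,"wy":0.127,"wz":-0.061},
    {"hand":40,"tx":0,"ty":0,"tz":0,"wx":0.009,"wy":0.127,"wz":-0.061},
    {"hand":40,"tx":0,"ty":0,"tz":0,"wx":0,"wy":0,"wz":0},
  ],
)

```text
clock: 27.95
eef_pos: [554.1, -118.7, 209.0]
tcp_rot: [-3.057, -0.657, -0.041]
contact_force: [-0.6, 0.6, -1.2]
opening: 0.624
grasp_force: 40.9
```

Run:
```python
from goal import *
import json
jz,jb=map(np.array,json.load(open('green.json')))
s=r.sense();print(s['eef_pos'],s['opening'],s['qpos'])
pp,Rp=place('L',jz,jb,110);plan(pp,Rp)
```

```text
[ 554.06813777 -118.66377285  208.95788444] 0.6243852152191505 [-0.38772941  0.08917868  2.23420476  0.95183359  0.35924645  0.36622623]
t [102.3 -15.2  89.5] n 2.2
w [-0.028  0.129 -0.07 ] n 0.8
```

>>> arm_command(
  deltas=[
    {"hand":40,"tx":25,"ty":-4,"tz":22,"wx":0,"wy":0,"wz":0},
    {"hand":40,"tx":25,"ty":-4,"tz":22,"wx":0,"wy":0,"wz":0},
    {"hand":40,"tx":0,"ty":0,"tz":0,"wx":-0.009,"wy":0.043,"wz":-0.023},
    {"hand":40,"tx":0,"ty":0,"tz":0,"wx":-0.009,"wy":0.043,"wz":-0.023},
    {"hand":40,"tx":0,"ty":0,"tz":0,"wx":-0.009,"wy":0.043,"wz":-0.023},
    {"hand":40,"tx":0,"ty":0,"tz":0,"wx":0,"wy":0,"wz":0},
  ],
)

```text
clock: 28.7
eef_pos: [621.9, -108.8, 206.2]
tcp_rot: [-3.131, -0.783, 0.037]
contact_force: [-0.7, 0.3, -1.0]
opening: 0.626
grasp_force: 41.0
```

Run:
```python
from goal import *
import json
jz,jb=map(np.array,json.load(open('green.json')))
s=r.sense();print(s['eef_pos'],s['opening'],s['qpos'])
pp,Rp=place('L',jz,jb,110);plan(pp,Rp)
```

```text
[ 621.89205109 -108.83307838  206.21843022] 0.6263984509125349 [-0.3123243   0.18933774  2.20635389  1.5822448   0.25374207 -0.26497466]
t [45.1 -4.3 51. ] n 1.1
w [-0.005  0.006 -0.005] n 0.1
```

>>> arm_command(
  deltas=[
    {"hand":40,"tx":15,"ty":-1.4,"tz":17,"wx":-0.005,"wy":0.006,"wz":-0.005},
    {"hand":40,"tx":15,"ty":-1.4,"tz":17,"wx":0,"wy":0,"wz":0},
    {"hand":40,"tx":15,"ty":-1.4,"tz":17,"wx":0,"wy":0,"wz":0},
    {"hand":40,"tx":0,"ty":0,"tz":0,"wx":0,"wy":0,"wz":0},
  ],
)

```text
clock: 29.2
eef_pos: [691.5, -101.7, 203.2]
tcp_rot: [3.14, -0.791, 0.047]
contact_force: [-1.1, -0.7, -0.9]
opening: 0.626
grasp_force: 41.0
```

```bash
python3 st.py green L
```

```text
[-0.249  0.284  2.086  1.556  0.207 -0.196] [-1.1 -0.7 -0.9] [-0.03  0.45  0.04] 0.626
mouth rel peg: [np.float64(1.52), np.float64(-0.43), np.float64(111.79)] F tool [0.5  0.   0.87] down tool [-0.869 -0.002  0.496]
force F,Y,PZ [np.float64(-0.9), np.float64(-0.7), np.float64(-1.2)]
t [0. 0. 0.] n 0.0
w [-0.    -0.002  0.002] n 0.0
```

>>> arm_command(
  deltas=[
    {"hand":40,"tx":-0.7,"ty":0,"tz":-1.2,"wx":0,"wy":0,"wz":0},
    {"hand":40,"tx":-9,"ty":0,"tz":5.2,"wx":0,"wy":0,"wz":0},
    {"hand":40,"tx":-9,"ty":0,"tz":5.2,"wx":0,"wy":0,"wz":0},
    {"hand":40,"tx":-9,"ty":0,"tz":5.2,"wx":0,"wy":0,"wz":0},
    {"hand":40,"tx":-9,"ty":0,"tz":5.2,"wx":0,"wy":0,"wz":0},
    {"hand":40,"tx":0,"ty":0,"tz":0,"wx":0,"wy":0,"wz":0},
  ],
)

```text
clock: 29.95
eef_pos: [676.6, -102.8, 162.0]
tcp_rot: [3.14, -0.788, 0.045]
contact_force: [0.5, 0.4, -0.9]
opening: 0.623
grasp_force: 41.0
```

```bash
python3 st.py green L
```

```text
[-0.259  0.342  2.137  2.014  0.236 -0.671] [ 0.5  0.4 -0.9] [-0.04  0.41 -0.  ] 0.623
mouth rel peg: [np.float64(-2.29), np.float64(-0.77), np.float64(68.18)] F tool [ 0.5  -0.    0.87] down tool [-0.868 -0.001  0.497]
force F,Y,PZ [np.float64(0.7), np.float64(0.4), np.float64(-0.7)]
t [0. 0. 0.] n 0.0
w [0.001 0.    0.001] n 0.0
```

>>> arm_command(
  deltas=[
    {"hand":40,"tx":1,"ty":-0.7,"tz":1.9,"wx":0,"wy":0,"wz":0},
    {"hand":40,"tx":-5.2,"ty":0,"tz":3,"wx":0,"wy":0,"wz":0},
    {"hand":40,"tx":-5.2,"ty":0,"tz":3,"wx":0,"wy":0,"wz":0},
    {"hand":40,"tx":-5.2,"ty":0,"tz":3,"wx":0,"wy":0,"wz":0},
    {"hand":40,"tx":-5.2,"ty":0,"tz":3,"wx":0,"wy":0,"wz":0},
    {"hand":40,"tx":0,"ty":0,"tz":0,"wx":0,"wy":0,"wz":0},
  ],
)

```text
clock: 30.7
eef_pos: [673.9, -102.2, 139.1]
tcp_rot: [3.139, -0.79, 0.047]
contact_force: [-0.3, 0.3, -0.3]
opening: 0.625
grasp_force: 41.0
```

```bash
python3 st.py green L
```

```text
[-0.259  0.385  2.154  2.218  0.268 -0.883] [-0.3  0.3 -0.3] [-0.01  0.42 -0.01] 0.625
mouth rel peg: [np.float64(1.12), np.float64(-0.16), np.float64(45.29)] F tool [0.5  0.   0.87] down tool [-0.868 -0.002  0.496]
force F,Y,PZ [np.float64(-0.2), np.float64(0.3), np.float64(-0.3)]
t [0. 0. 0.] n 0.0
w [ 0.001 -0.001  0.002] n 0.0
```

>>> arm_command(
  deltas=[
    {"hand":40,"tx":-5.5,"ty":0,"tz":2.3,"wx":0,"wy":0,"wz":0},
    {"hand":40,"tx":-5.2,"ty":0,"tz":3,"wx":0,"wy":0,"wz":0},
    {"hand":40,"tx":-5.2,"ty":0,"tz":3,"wx":0,"wy":0,"wz":0},
    {"hand":40,"tx":-5.2,"ty":0,"tz":3,"wx":0,"wy":0,"wz":0},
    {"hand":40,"tx":-5.2,"ty":0,"tz":3,"wx":0,"wy":0,"wz":0},
    {"hand":40,"tx":-5.2,"ty":0,"tz":3,"wx":0,"wy":0,"wz":0},
    {"hand":40,"tx":0,"ty":0,"tz":0,"wx":0,"wy":0,"wz":0},
  ],
)

```text
clock: 31.58
eef_pos: [663.8, -102.9, 103.9]
tcp_rot: [3.139, -0.79, 0.047]
contact_force: [2.3, -1.3, -2.5]
opening: 0.627
grasp_force: 40.8
```

```bash
python3 st.py green L
```

```text
[-0.267  0.449  2.185  2.427  0.336 -1.109] [ 2.3 -1.3 -2.5] [-0.18  0.37 -0.05] 0.627
mouth rel peg: [np.float64(0.47), np.float64(-0.4), np.float64(8.68)] F tool [0.5  0.   0.87] down tool [-0.868 -0.002  0.496]
force F,Y,PZ [np.float64(2.8), np.float64(-1.4), np.float64(-1.8)]
t [0. 0. 0.] n 0.0
w [ 0.001 -0.001  0.002] n 0.0
```

>>> arm_command(
  deltas=[
    {"hand":40,"tx":-2.6,"ty":0,"tz":1.5,"wx":0,"wy":0,"wz":0},
    {"hand":40,"tx":-2.6,"ty":0,"tz":1.5,"wx":0,"wy":0,"wz":0},
    {"hand":40,"tx":-1.7,"ty":0,"tz":1,"wx":0,"wy":0,"wz":0},
    {"hand":40,"tx":-1.3,"ty":0,"tz":0.75,"wx":0,"wy":0,"wz":0},
    {"hand":40,"tx":0,"ty":0,"tz":0,"wx":0,"wy":0,"wz":0},
  ],
)

```text
clock: 32.2
eef_pos: [664.4, -102.9, 98.5]
tcp_rot: [3.138, -0.798, 0.048]
contact_force: [-0.9, 1.3, 14.1]
opening: 0.624
grasp_force: 42.6
```

```bash
python3 st.py green L
```

```text
[-0.268  0.465  2.19   2.469  0.36  -1.154] [-0.9  1.3 14.1] [ 0.33 -0.64  0.08] 0.624
mouth rel peg: [np.float64(2.88), np.float64(-0.41), np.float64(3.47)] F tool [0.49 0.   0.87] down tool [-0.872 -0.003  0.489]
force F,Y,PZ [np.float64(-4.5), np.float64(1.3), np.float64(13.4)]
t [0. 0. 0.] n 0.0
w [ 0.    -0.009  0.003] n 0.1
```

>>> arm_command(
  deltas=[
    {"hand":40,"tx":-1.3,"ty":0,"tz":0.75,"wx":0,"wy":0,"wz":0},
    {"hand":40,"tx":0,"ty":0,"tz":0,"wx":0,"wy":0,"wz":0},
  ],
)

```text
clock: 32.45
eef_pos: [665.2, -102.9, 98.5]
tcp_rot: [3.138, -0.802, 0.048]
contact_force: [-0.0, 1.6, 19.8]
opening: 0.628
grasp_force: 43.2
```

```bash
python3 st.py green L
python3 - <<'E'
from h import *
sc=grab('scene');a=cv2.resize(sc['image'][150:260,270:400],None,fx=5,fy=5,interpolation=2);cv2.imwrite('pics/seat2.png',a[:,:,::-1])
E
```

```text
[-0.268  0.467  2.19   2.475  0.365 -1.161] [-0.   1.6 19.8] [ 0.47 -1.18  0.14] 0.628
mouth rel peg: [np.float64(3.92), np.float64(-0.48), np.float64(3.65)] F tool [0.49 0.   0.87] down tool [-0.874 -0.003  0.486]
force F,Y,PZ [np.float64(-5.1), np.float64(1.6), np.float64(19.2)]
t [0. 0. 0.] n 0.0
w [ 0.    -0.013  0.003] n 0.1
```

View pics/seat2.png

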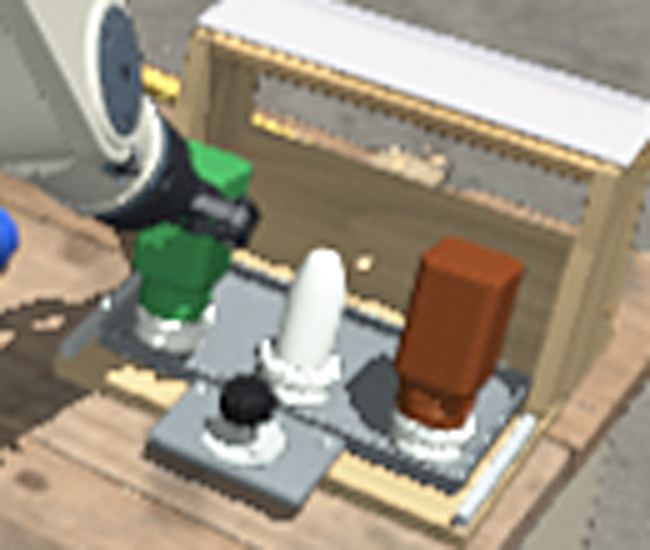

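Green sits down on its foot ribs at (175,325), like amber at (435,425). The stop was firm at 19 N. I release and back off.

>>> arm_command(
  deltas=[
    {"hand":40,"tx":1.5,"ty":0,"tz":-0.8,"wx":0,"wy":0,"wz":0},
    {"hand":64,"tx":0,"ty":0,"tz":0,"wx":0,"wy":0,"wz":0},
    {"hand":74,"tx":0,"ty":0,"tz":0,"wx":0,"wy":0,"wz":0},
    {"hand":74,"tx":0,"ty":0,"tz":0,"wx":0,"wy":0,"wz":0},
    {"hand":74,"tx":0,"ty":0,"tz":-25,"wx":0,"wy":0,"wz":0},
    {"hand":74,"tx":0,"ty":0,"tz":-40,"wx":0,"wy":0,"wz":0},
    {"hand":74,"tx":0,"ty":0,"tz":-40,"wx":0,"wy":0,"wz":0},
    {"hand":74,"tx":0,"ty":0,"tz":-40,"wx":0,"wy":0,"wz":0},
  ],
)

```text
clock: 33.5
eef_pos: [557.5, -107.3, 197.7]
tcp_rot: [3.139, -0.789, 0.047]
contact_force: [-0.2, 0.0, 0.3]
opening: 0.867
grasp_force: 0.0
```

Run:
```python
from goal import *
s=r.sense();print(s['qpos'].round(2),s['eef_pos'],s['contact_force'])
w=grab('wrist');t=grab('top');sc=grab('scene')
a=cv2.resize(sc['image'][150:260,270:400],None,fx=3,fy=3,interpolation=2);b=cv2.resize(t['image'][100:200,250:400],None,fx=2.6,fy=2.6,interpolation=2)
c=np.zeros((600,800,3),np.uint8);c[:a.shape[0],:a.shape[1]]=a;c[:b.shape[0],400:400+b.shape[1]]=b;x=cv2.resize(w['image'],(340,255));c[345:,:340]=x;cv2.imwrite('pics/post2.png',c[:,:,::-1])
# knob push pose: tool down, closing along X, q6 choice
for sg in(1,-1):
    Rt=tool(-Z,sg*Y);x=ik(np.array([556,-203,38]),Rt,np.r_[s['qpos'][:3],0,.9,sg*-1.5]);print(sg,x[0].round(2),x[1])
    plan([470,-203,180],Rt)
```

```text
[-0.36  0.12  2.34  1.77  0.29 -0.51] [ 557.54655893 -107.31263635  197.67737238] [-0.16950863  0.04516534  0.34843215]
1 [-0.35  0.54  1.84 -0.    0.76 -1.96] 5.684341886080802e-16
t [-78.7  91.2 -52.5] n 2.1
w [ 1.212  0.005 -2.896] n 16.9
-1 [-0.35  0.54  1.84 -0.    0.76  1.18] 2.7658188628265636e-10
t [-78.7  91.2 -52.5] n 2.1
w [ 0.003 -0.793  0.002] n 4.3
```

View pics/post2.png

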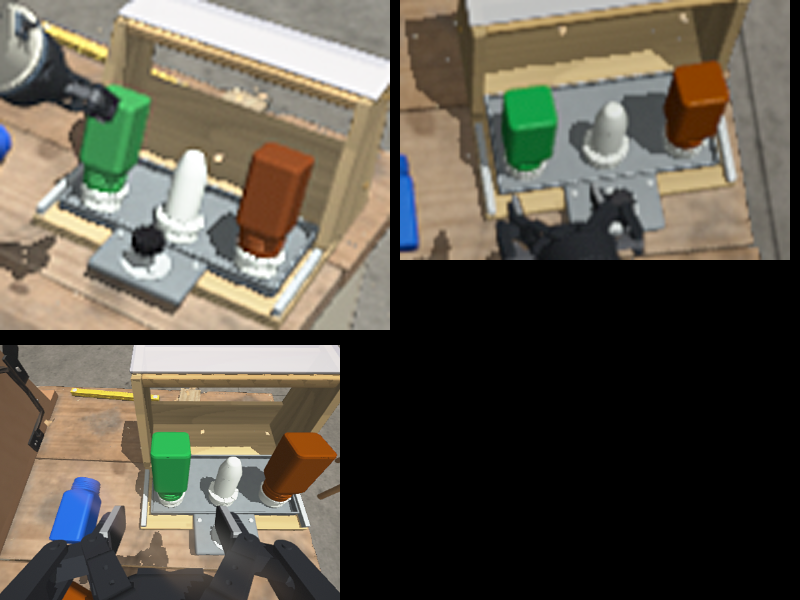

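Both jars are home: green on the left peg with its rim on the ribs at (105,195), amber on the right peg at (262,258), with the middle peg empty and the tray still out. Next I go to the knob with the hand oriented as on the first grip.

Run:
```python
from goal import *
s=r.sense();Rt=tool(-Z,X);plan([520,-180,240],Rt)
# two-stage: first tilt to vertical then yaw
```

```text
t [ -0.1  70.7 -58.4] n 1.5
w [ 0.622 -0.617 -1.478] n 9.2
```

>>> arm_command(
  deltas=[
    {"hand":56,"tx":-5,"ty":35,"tz":-35,"wx":0,"wy":0,"wz":0},
    {"hand":56,"tx":-5,"ty":35,"tz":-35,"wx":0,"wy":0,"wz":0},
    {"hand":56,"tx":0,"ty":0,"tz":0,"wx":0.052,"wy":-0.052,"wz":-0.123},
    {"hand":56,"tx":0,"ty":0,"tz":0,"wx":0.052,"wy":-0.052,"wz":-0.123},
    {"hand":56,"tx":0,"ty":0,"tz":0,"wx":0.052,"wy":-0.052,"wz":-0.123},
    {"hand":56,"tx":0,"ty":0,"tz":0,"wx":0.052,"wy":-0.052,"wz":-0.123},
    {"hand":56,"tx":0,"ty":0,"tz":0,"wx":0.052,"wy":-0.052,"wz":-0.123},
    {"hand":56,"tx":0,"ty":0,"tz":0,"wx":0.052,"wy":-0.052,"wz":-0.123},
  ],
)

```text
clock: 34.65
eef_pos: [509.2, -175.9, 237.6]
tcp_rot: [2.967, -0.39, 0.903]
contact_force: [0.4, 1.0, -0.2]
opening: 0.652
grasp_force: 0.0
```

>>> arm_command(
  deltas=[
    {"hand":56,"tx":0,"ty":0,"tz":0,"wx":0.052,"wy":-0.052,"wz":-0.123},
    {"hand":56,"tx":0,"ty":0,"tz":0,"wx":0.052,"wy":-0.052,"wz":-0.123},
    {"hand":56,"tx":0,"ty":0,"tz":0,"wx":0.052,"wy":-0.052,"wz":-0.123},
    {"hand":56,"tx":0,"ty":0,"tz":0,"wx":0.052,"wy":-0.052,"wz":-0.123},
    {"hand":56,"tx":0,"ty":0,"tz":0,"wx":0.052,"wy":-0.052,"wz":-0.123},
    {"hand":56,"tx":0,"ty":0,"tz":0,"wx":0.052,"wy":-0.052,"wz":-0.123},
    {"hand":56,"tx":0,"ty":0,"tz":0,"wx":0,"wy":0,"wz":0},
  ],
)

```text
clock: 35.52
eef_pos: [509.3, -174.5, 236.9]
tcp_rot: [-3.134, -0.004, 1.617]
contact_force: [0.1, -0.6, -0.2]
opening: 0.655
grasp_force: 0.0
```

Run:
```python
from goal import *
s=r.sense();print(s['qpos'].round(2),s['eef_pos']);Rt=tool(-Z,X);plan([561.5,-202.5,210],Rt)
```

```text
[-0.33  0.22  1.81  0.    1.13 -0.38] [ 509.33918395 -174.50780403  236.91167326]
t [-30.5  51.   26.4] n 1.0
w [-0.007 -0.004  0.002] n 0.0
```

Now over the knob, down (about 198 mm after the shift), and grip.

>>> arm_command(
  deltas=[
    {"hand":56,"tx":-15,"ty":25.5,"tz":0,"wx":-0.007,"wy":-0.004,"wz":0},
    {"hand":56,"tx":-15,"ty":25.5,"tz":0,"wx":0,"wy":0,"wz":0},
    {"hand":56,"tx":0,"ty":0,"tz":50,"wx":0,"wy":0,"wz":0},
    {"hand":56,"tx":0,"ty":0,"tz":50,"wx":0,"wy":0,"wz":0},
    {"hand":56,"tx":0,"ty":0,"tz":30,"wx":0,"wy":0,"wz":0},
    {"hand":56,"tx":0,"ty":0,"tz":0,"wx":0,"wy":0,"wz":0},
  ],
)

```text
clock: 36.28
eef_pos: [558.4, -204.1, 105.4]
tcp_rot: [-3.138, -0.0, 1.611]
contact_force: [0.5, -0.3, 0.8]
opening: 0.658
grasp_force: 0.0
```

Run:
```python
from goal import *
s=r.sense();print(s['opening'],s['eef_pos'],s['contact_force']);plan([561.5,-202.5,39],tool(-Z,X))
```

```text
0.6581996360644984 [ 558.44401867 -204.11183383  105.37093622] [ 0.46972433 -0.26133617  0.84127417]
t [ 1.5  3.4 66.4] n 1.1
w [-0.004 -0.    -0.004] n 0.0
```

>>> arm_command(
  deltas=[
    {"hand":56,"tx":1.5,"ty":3,"tz":0,"wx":-0.003,"wy":0,"wz":0},
    {"hand":56,"tx":0,"ty":0,"tz":35,"wx":0,"wy":0,"wz":0},
    {"hand":56,"tx":0,"ty":0,"tz":30,"wx":0,"wy":0,"wz":0},
    {"hand":56,"tx":0,"ty":0,"tz":0,"wx":0,"wy":0,"wz":0},
    {"hand":20,"tx":0,"ty":0,"tz":0,"wx":0,"wy":0,"wz":0},
    {"hand":20,"tx":0,"ty":0,"tz":0,"wx":0,"wy":0,"wz":0},
    {"hand":20,"tx":0,"ty":0,"tz":0,"wx":0,"wy":0,"wz":0},
  ],
  squeeze=40,
)

```text
clock: 37.15
eef_pos: [565.0, -204.4, 45.5]
tcp_rot: [3.135, 0.006, 1.613]
contact_force: [-1.1, 0.8, 7.7]
opening: 0.409
grasp_force: 39.8
```

Run:
```python
from goal import *
s=r.sense();print(s['opening'],s['eef_pos'],s['contact_force']);plan(s['eef_pos']+91*X)
```

```text
0.4094076951171048 [ 564.99258717 -204.35217283   45.51787284] [-1.12181079  0.82149893  7.70000702]
t [ 0.2 91.   0.6] n 1.5
```

>>> arm_command(
  deltas=[
    {"hand":20,"tx":0,"ty":4,"tz":0,"wx":0,"wy":0,"wz":0},
    {"hand":20,"tx":0,"ty":8,"tz":0,"wx":0,"wy":0,"wz":0},
    {"hand":20,"tx":0,"ty":11,"tz":0,"wx":0,"wy":0,"wz":0},
    {"hand":20,"tx":0.1,"ty":11,"tz":0,"wx":0,"wy":0,"wz":0},
    {"hand":20,"tx":0.1,"ty":11,"tz":0,"wx":0,"wy":0,"wz":0},
    {"hand":20,"tx":0.1,"ty":11,"tz":0,"wx":0,"wy":0,"wz":0},
    {"hand":20,"tx":0.1,"ty":11,"tz":0,"wx":0,"wy":0,"wz":0},
    {"hand":20,"tx":0.1,"ty":7,"tz":0,"wx":0,"wy":0,"wz":0},
  ],
)

```text
clock: 38.15
eef_pos: [638.7, -201.2, 45.6]
tcp_rot: [3.136, 0.006, 1.613]
contact_force: [-2.2, -3.8, 7.2]
opening: 0.407
grasp_force: 39.9
```

>>> arm_command(
  deltas=[
    {"hand":20,"tx":0,"ty":6,"tz":0,"wx":0,"wy":0,"wz":0},
    {"hand":20,"tx":0,"ty":5,"tz":0,"wx":0,"wy":0,"wz":0},
    {"hand":20,"tx":0,"ty":4,"tz":0,"wx":0,"wy":0,"wz":0},
    {"hand":20,"tx":0,"ty":0,"tz":0,"wx":0,"wy":0,"wz":0},
  ],
)

```text
clock: 38.65
eef_pos: [652.5, -200.6, 45.5]
tcp_rot: [3.138, 0.006, 1.613]
contact_force: [-5.6, -4.0, 9.5]
opening: 0.401
grasp_force: 40.3
```

>>> arm_command(
  deltas=[
    {"hand":20,"tx":-0.5,"ty":3,"tz":0,"wx":0,"wy":0,"wz":0},
    {"hand":20,"tx":0,"ty":3,"tz":0,"wx":0,"wy":0,"wz":0},
    {"hand":20,"tx":0,"ty":0,"tz":0,"wx":0,"wy":0,"wz":0},
  ],
)

```text
clock: 39.02
eef_pos: [652.9, -200.5, 45.3]
tcp_rot: [-3.134, 0.004, 1.614]
contact_force: [-26.8, -3.7, 25.7]
opening: 0.409
grasp_force: 42.2
```

The tray is firmly against its in-stop (27 N, no further travel). I ease off, release, lift and look.

>>> arm_command(
  deltas=[
    {"hand":20,"tx":0,"ty":-5,"tz":0,"wx":0,"wy":0,"wz":0},
    {"hand":46,"tx":0,"ty":0,"tz":0,"wx":0,"wy":0,"wz":0},
    {"hand":56,"tx":0,"ty":0,"tz":0,"wx":0,"wy":0,"wz":0},
    {"hand":56,"tx":0,"ty":0,"tz":0,"wx":0,"wy":0,"wz":0},
    {"hand":56,"tx":0,"ty":0,"tz":-30,"wx":0,"wy":0,"wz":0},
    {"hand":56,"tx":0,"ty":0,"tz":-50,"wx":0,"wy":0,"wz":0},
    {"hand":56,"tx":0,"ty":-30,"tz":-40,"wx":0,"wy":0,"wz":0},
    {"hand":56,"tx":0,"ty":-50,"tz":-30,"wx":0,"wy":0,"wz":0},
  ],
)

```text
clock: 40.02
eef_pos: [573.9, -202.9, 195.2]
tcp_rot: [3.135, 0.006, 1.614]
contact_force: [0.3, -1.2, 0.1]
opening: 0.656
grasp_force: 0.0
```

>>> arm_command(
  deltas=[
    {"hand":56,"tx":0,"ty":-50,"tz":0,"wx":0,"wy":0,"wz":0},
    {"hand":56,"tx":0,"ty":-50,"tz":0,"wx":0,"wy":0,"wz":0},
    {"hand":56,"tx":0,"ty":0,"tz":0,"wx":0,"wy":0,"wz":0},
  ],
)

```text
clock: 40.4
eef_pos: [470.0, -206.7, 193.0]
tcp_rot: [3.14, 0.004, 1.612]
contact_force: [0.4, -0.1, -0.5]
opening: 0.657
grasp_force: 0.0
```

Run:
```python
from goal import *
import pickle
s=r.sense();print(s['clock'],s['eef_pos'],s['contact_force'])
w=grab('wrist');t=grab('top');sc=grab('scene')
t0=pickle.load(open('f0.pkl','rb'))['top'];s0=pickle.load(open('f0.pkl','rb'))['scene']
def dark(f,x0,x1,y0,y1):
    m=(f['image'][y0:y1,x0:x1].max(2)<60).astype(np.uint8);c=max(cv2.findContours(m,0,1)[0],key=cv2.contourArea);(u,v),_=cv2.minEnclosingCircle(c);return u+x0,v+y0
print('knob scene then/now',dark(s0,322,342,205,228),dark(sc,322,342,205,228))
a=cv2.resize(sc['image'][140:250,280:410],None,fx=3,fy=3,interpolation=2);b=cv2.resize(t['image'][60:200,250:400],None,fx=2.6,fy=2.6,interpolation=2)
c=np.zeros((600,800,3),np.uint8);c[:a.shape[0],:a.shape[1]]=a;c[:b.shape[0],400:400+b.shape[1]]=b;x=cv2.resize(w['image'],(340,255));c[345:,:340]=x;cv2.imwrite('pics/end.png',c[:,:,::-1])
```

```text
40.4 [ 470.01527127 -206.66931274  192.95325043] [ 0.40812733 -0.13099821 -0.50812307]
knob scene then/now (331.5, 215.5) (331.5, 215.5)
```

View pics/end.png

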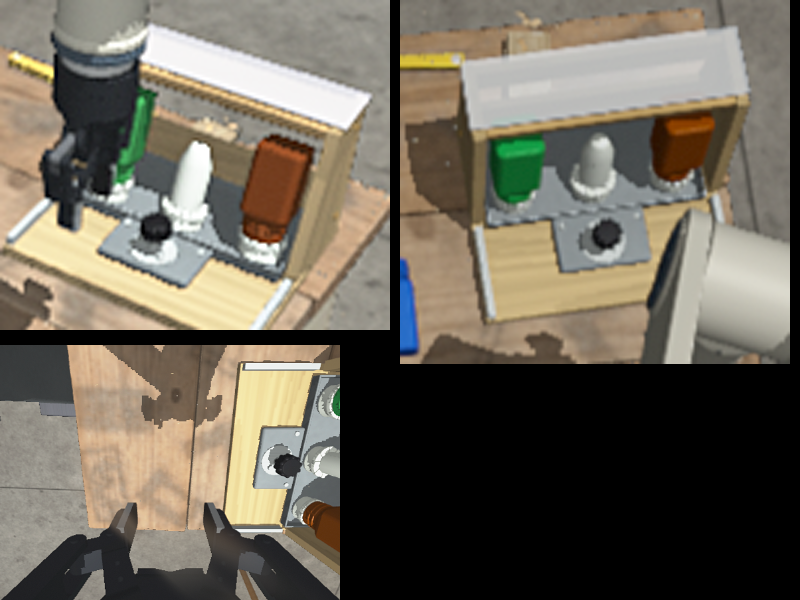

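The tray is fully in, with the knob at the same scene pixel (331.5,215.5) as at the start. Both jars stand home on their pegs, and the robot is clear of everything. I hand in.

```bash
python3 -c "
from rig import r
print(r.sign_off())"
```

```text
the job is handed in; nothing more can be done
None
```

The job is handed in with the green jar on the left peg and the amber jar on the right peg, both fully home, and the loaded tray pushed right back in; the white jar was absent, and the hand-in returned no verdict.

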